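# Raise the bench hood's sash to its working height

### The arm

A 6-joint arm with a two-finger parallel gripper is mounted at the origin on the work surface. World frame = base frame: x ahead of the robot, y to its left, z up, the work surface at z = 0. Lengths are in m, angles in rad, forces in N, time in s.
With the tool pointing down it reaches from about 0.35 to 0.85 m from the base axis. Payload 8.1 kg.
Tool frame: the origin (TCP) lies at the very end of the fingers, on their centre line; the grasp point (between the pads) lies 19 mm behind it; z points along the fingers, y is the line along which they close (so a half turn about z gives the same grasp; the last joint's range is limited). The gripper opens to 85 mm and grips with 20 to 120 N. Pads are 22 mm wide; open, the fingers measure 114 mm over their backs; the gripper's body (76 mm by 85 mm) begins 54 mm behind the grasp point. The pads swing forward as they close: fully open they stand 13 mm farther back than shut.
Start: joints at [-1.279, 0.13, 1.488, -0, 1.523, -0.085], TCP at [0.221, -0.558, 0.208] pointing down, gripper open.
Joint ranges: [-2.96, 2.96], [-0.89, 2.26], [0.02, 2.5], [-1.34, 4.48], [0, 2.73], [-2.66, 2.66]. Speed limits (rad/s): [2.39, 2.39, 2.79, 3.14, 3.14, 3.14].

### API

Orientations are given as a unit quaternion [x, y, z, w].
In Python, from plant import arm gives the robot as it stands.
- The arm moves only by the shell command python3 -m crank 'ROWS' [FORCE]. ROWS is JSON, a list of rows, each a list of 3 entries, a list of its own where there are three numbers: the shift along the tool's x, y, z in m, then the turn, a rotation vector about the tool's x, y, z in rad, then the opening, from -1 (shut) to 1 (fully open), so that 0 is half open. A call has 1 to 20 rows; each row shifts and turns the commanded pose from where the row before left it, along the tool's axes as they then stand; what a row does not reach is not made up. A row lasts 1/12 s, in which the tool goes at most 41.7 mm and 7.16 degrees, less where a joint would pass 70% of its speed; a pose out of reach is approached as far as the arm can. A call with a gripper value outside its range is refused whole. The fingers move at their own pace and stop on an object; FORCE is the grip in N (left out, the last holds). Time passes only in rows, so rows that do not move let the fingers close. It gives the time, the measured TCP pose, the force, the opening and the grip force at its end, in the units of the state.
- arm.state(): the state, without advancing time (a new reading comes with each control period).
- arm.read_camera(name): name is "scene" or "side" or "wrist"; returns a dict with "img" (480x640x3 uint8, blue, green, red), "range_z" (480x640 float32, m along the optical axis (not along the pixel's ray), 0 where there is no reading), "K" (3x3 intrinsics, pixels), "dist_coeffs" ([k1, k2, p1, p2, k3] as OpenCV has them; the pictures are not rectified), "rvec" (rotation vector, rad) and "tvec" (3), from world to camera coordinates, as OpenCV has them. Camera axes: x right, y down, z forward; pixel columns grow to the right and rows downward; lengths in m; the calibration is good to about 2 mm. A picture is of the moment at which its call begins.
- arm.sign_off(): hands the job in; it is judged then, once.
The state is a dict: "clock": time; "q": joint angles; "qvel": joint speeds; "joint_torque": joint torques, N m; "tcp_pos": TCP position; "ee_rot": TCP orientation; "force": force on the tool from outside, world axes, zero at the start; "wrist_torque": the same for the moment, N m; "opening": finger opening in m; "grasp_force": force on a finger pad.
Only numpy, scipy, OpenCV 4.12 (cv2) and the standard library are available. Lean on these libraries where they do the work, as an engineer would, in place of code of your own. Each camera call takes 0.05 s, during which the arm holds its last target. There are 200 camera calls.

### The job

Open the bench hood for work: put your fingertips beneath the blue lip of its clear window and steadily push the window up until its bottom edge is level with the green arrow on the side post, never past the red one. Then take your fingers away so that the window stays at that height. Only push the lip from below: do not pinch it, keep off the clear pane, and leave the arrow clips and the things standing in and in front of the hood where they are.

Things in the scene. Friction and masses are not known exactly. Their poses are not given: they have to be found in the camera images.
- hood: Fixed white bench hood, clear sides and back, 580 mm wide (y), 375 deep, 653 high, open below its window. Origin: centre of its underside on the bench; x points into the hood, z up. Floor 25 mm thick; sill's front edge at x = -205 mm. The window's plane leans back 10 degrees (top away from the robot). Posts at y = +-272 mm; white head from about 490 mm up.
- sash (a joint): How far the clear sliding window (sash) is raised, m along its track, which leans back 10 degrees: 0 shut on the sill, 0.31 top stop. Counterweighted: balanced to within 1.5 N, so it stays wherever it is left; it slides against about 4.5 N of friction plus 10 N per m/s (moving mass about 1.8 kg with the counterweights).
- sash_edge (a point): Middle of the window's front bottom edge (front bottom corner of its 24 mm thick, 45 mm high, 508 mm long aluminium bottom rail). Moves with the window. z axis: up along the track (leaning back 10 degrees); x: into the hood, square to the window; y: along the edge, to the left seen from the robot.
- lip: Blue lip along the window's bottom rail, 398 mm long, 12 mm thick: flat underside flush with the window's bottom edge, rounded nose (6 mm radius) 40 mm out in front of the rail, towards the robot. This is pushed, from below. Origin: mid-thickness of the window at bottom edge level; axes as sash_edge; the nose reaches x = -52 mm.
- lip_front (a point): The middle of the foremost line of the lip's rounded nose, 6 mm above the lip's underside and 40 mm in front of sash_edge. Axes as sash_edge.
- lip_top: The 3 mm thick blue strip on top of the lip (lip and strip together are 15 mm thick), 398 mm long. Not to be pressed together with the underside: that is pinching. Origin and axes as lip.
- pane: The clear pane of the window, 478 mm wide and 243 mm high, above the bottom rail. Not to be touched. Origin and axes as lip.
- green_mark (a point): Tip of the green arrow clip on the front of the left (+y) post, pointing at the window: the working height. Clip about 45 mm wide, 22 mm high; its height differs from day to day. The tip lies in the plane of the window's front bottom edge: sash_edge must come level with it. Axes as sash_edge. The clip sits tight on the post.
- red_mark (a point): Tip of the like red arrow clip above the green one on the same post: the highest allowed position. Axes as sash_edge.
- dispenser: Loose white bottle with a blue cap, 64 mm across, 165 mm high, standing on the bench in front of the hood to one side. Origin: centre of its underside.
- jar: Loose clear specimen jar with an orange cap, 60 mm across, 75 mm high, standing on the bench in front of the hood on the other side. Origin: centre of its underside.
- tube_rack: Loose green tube rack, 66 x 135 mm and 52 mm high with its tubes, standing on the hood's floor well behind the window. Origin: centre of its underside.
- tip_box: Loose blue box of pipette tips with a clear cover, 85 x 120 mm, 76 mm high, standing on the hood's floor well behind the window. Origin: centre of its underside.

How it is judged:
By the outcome, as a careful person would: the job done as asked, in the order asked, and still so for the second after the job is handed in, with the robot touching nothing.
It also fails if it takes over 45 s, if anything falls off the work surface, if the arm or the gripper's body presses on something with over 40 N, if the wrist force passes 120 N, or if a joint passes its speed limit or range.

## Working session

There is one attempt and no reset: what is moved stays moved. The work goes in short steps, Python scripts to look and compute and a shell command to move; the robot and the scene stay as the last step left them, time stands still between calls to the robot, and variables do not carry over. Pictures are saved under pics/ and viewed, at most 12 in all, crops included, and the job is handed in when it is done.

```bash
mkdir -p pics; ls
cat > h.py <<'E'
import cv2,numpy as np
from plant import arm
def snap(n):
    c=arm.read_camera(n); return c
def pts(c,uv):
    "world points from pixels + range"
    uv=np.asarray(uv,float).reshape(-1,2)
    z=c['range_z'][uv[:,1].astype(int),uv[:,0].astype(int)]
    n=cv2.undistortPoints(uv.reshape(-1,1,2),c['K'],c['dist_coeffs']).reshape(-1,2)
    P=np.c_[n*z[:,None],z]
    R=cv2.Rodrigues(np.array(c['rvec'],float))[0]
    return (P-np.array(c['tvec']).ravel())@R
def ray(c,uv):
    n=cv2.undistortPoints(np.array(uv,float).reshape(-1,1,2),c['K'],c['dist_coeffs']).reshape(-1,2)
    R=cv2.Rodrigues(np.array(c['rvec'],float))[0]
    d=np.c_[n,np.ones(len(n))]@R
    return -R.T@np.array(c['tvec']).ravel(),d
E
python3 - <<'E'
from h import *
import pickle
for n in ("scene","side"):
    c=snap(n); cv2.imwrite(f"pics/{n}0.png",c['img']); pickle.dump(c,open(n+"0.pkl","wb"))
    print(n,ray(c,[[320,240]]))
    hsv=cv2.cvtColor(c['img'],cv2.COLOR_BGR2HSV)
    for nm,lo,hi in(("blue",(100,120,50),(125,255,255)),("green",(45,100,50),(85,255,255)),("red",(0,150,60),(6,255,255)),("orange",(8,150,80),(22,255,255))):
        m=cv2.inRange(hsv,lo,hi); k,l,s,ce=cv2.connectedComponentsWithStats(m)
        for i in range(1,k):
            if s[i,4]<40: continue
            v,u=np.nonzero(l==i); p=pts(c,np.c_[u,v]); z=c['range_z'][v,u]; p=p[z>0]
            print(nm,s[i],np.round(np.percentile(p,[2,50,98],axis=0),3).tolist() if len(p) else None)
print(arm.state())
E
```

```text
pics
scene (array([0.91439585, 0.25987241, 1.34587199]), array([[-0.27083655, -0.17601542, -0.94662675]]))
orange [618 409  22  40 235] [[0.416, 0.818, 0.008], [0.447, 0.869, 0.014], [0.48, 0.909, 0.091]]
side (array([ 0.39146665, -0.29616051,  1.37048775]), array([[ 0.17802382,  0.22962532, -0.95691346]]))
blue [189 185  13  13 139] [[0.431, 0.25, -0.001], [0.444, 0.263, 0.163], [0.46, 0.345, 0.168]]
blue [ 229  192  109  139 2777] [[0.502, -0.171, 0.109], [0.522, 0.01, 0.116], [0.543, 0.21, 0.122]]
green [65  0  9  8 46] [[0.435, 0.807, 0.269], [0.441, 0.812, 0.284], [0.447, 0.821, 0.292]]
green [217 132  12  20 102] [[0.549, 0.278, -0.003], [0.554, 0.3, 0.231], [0.596, 0.451, 0.24]]
green [343 231  38  46 176] [[0.623, -0.172, 0.041], [0.626, -0.115, 0.365], [0.697, -0.015, 0.388]]
green [385 247  14  17 144] [[0.61, -0.197, 0.554], [0.613, -0.187, 0.58], [0.618, -0.176, 0.59]]
red [34  5  9  9 52] [[0.361, 0.836, 0.021], [0.369, 0.842, 0.284], [0.375, 1.137, 0.29]]
red [216 110  13  19  95] [[0.565, 0.277, 0.311], [0.569, 0.298, 0.323], [0.576, 0.317, 0.332]]
orange [302 358  23  23 408] [[0.417, -0.252, 0.068], [0.44, -0.229, 0.073], [0.464, -0.205, 0.078]]
{'clock': 0.1, 'q': array([-1.27942524e+00,  1.31093635e-01,  1.48917826e+00,  6.18717713e-05,
        1.52299994e+00, -8.54080342e-02]), 'qvel': array([ 2.40616356e-05, -2.78464221e-03, -1.87108719e-03, -5.78897690e-04,
        1.17667168e-03, -7.40356025e-04]), 'joint_torque': array([ 5.54466878e-04, -5.70952141e+01, -5.01943302e+01, -3.87748341e-04,
        8.19184439e-03, -2.24592407e-05]), 'tcp_pos': array([ 0.22064092, -0.55738314,  0.20684026]), 'ee_rot': array([ 9.82307042e-01,  1.87275649e-01, -5.55741360e-05, -8.38320511e-04]), 'force': array([0.1153474 , 0.15931838, 0.35862367]), 'wrist_torque': array([-0.036923  ,  0.00676793,  0.00377085]), 'grasp_force': 0.0, 'opening': 0.08528299896117411}
```

View pics/scene0.png

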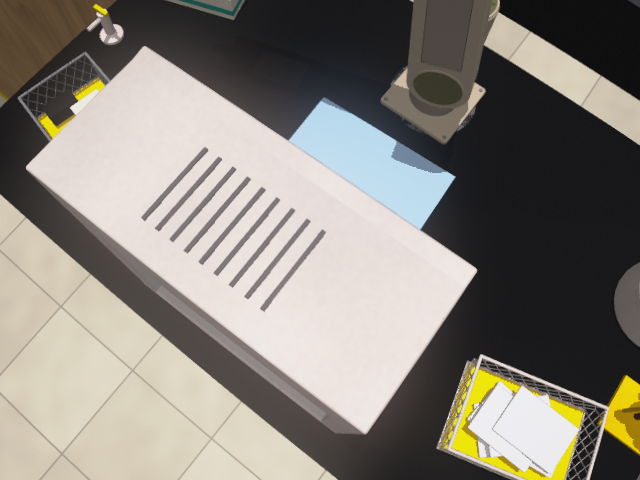

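View pics/side0.png

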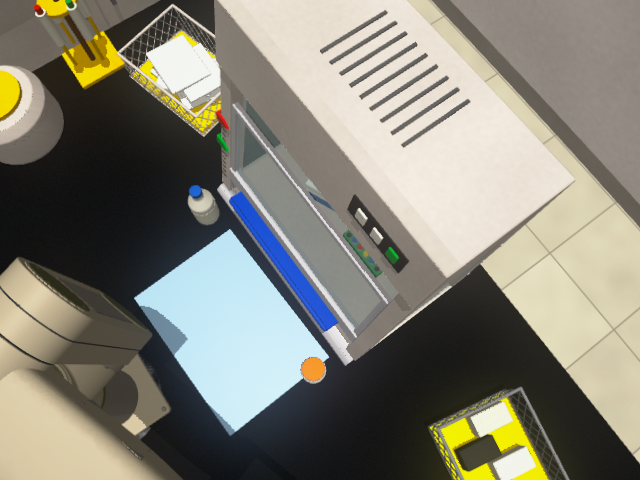

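The side view shows the blue lip from (235,197) to (332,325). The green arrow is near (223,142) and the red one near (222,119). The dispenser is at (203,203) and the jar at (313,370). The scene camera sees only the hood's roof.

```bash
cat >> h.py <<'E'
def masks(c):
    hsv=cv2.cvtColor(c['img'],cv2.COLOR_BGR2HSV)
    return {n:cv2.inRange(hsv,lo,hi) for n,lo,hi in(("blue",(100,120,50),(125,255,255)),("green",(45,100,50),(85,255,255)),("red",(0,150,60),(6,255,255)))}
def comp(m,c,box):
    k,l,s,ce=cv2.connectedComponentsWithStats(m)
    best=max((i for i in range(1,k) if box[0]<=ce[i][0]<=box[2] and box[1]<=ce[i][1]<=box[3]),key=lambda i:s[i,4])
    v,u=np.nonzero(l==best); ok=c['range_z'][v,u]>0; uv=np.c_[u,v][ok]
    return uv,pts(c,uv)
def robust_plane(p,tol=.002):
    m=np.ones(len(p),bool)
    for _ in range(15):
        o=p[m].mean(0); n=np.linalg.svd(p[m]-o)[2][2]; m=abs((p-o)@n)<max(tol,0)
    return o,n*np.sign(n[2]),m
E
python3 - <<'E'
from h import *
import pickle
c=pickle.load(open("side0.pkl","rb")); M=masks(c)
uv,p=comp(M["blue"],c,(240,200,330,320))
# yaw from lip long axis
d=np.linalg.svd((p-p.mean(0))[:,:])[2][0]; d*=np.sign(d[1]); print("lip dir",d)
yaw=np.arctan2(-d[0],d[1]); print("yaw deg",np.degrees(yaw))
a=np.radians(10); X=np.array([np.cos(yaw),np.sin(yaw),0]);Y=np.array([-np.sin(yaw),np.cos(yaw),0]);Z=np.array([0,0,1.])
zs=np.cos(a)*Z+np.sin(a)*X; xs=np.cos(a)*X-np.sin(a)*Z; R=np.c_[xs,Y,zs]
q=p@R; print("lip sash-frame pct",np.round(np.percentile(q,[0,1,5,25,50,75,95,99,100],axis=0),4))
for x0 in np.arange(q[:,0].min(),q[:,0].max(),.005):
    s=q[(q[:,0]>=x0)&(q[:,0]<x0+.005)]; print(round(x0,3),len(s),np.round(np.median(s[:,2]),4),np.round(s[:,2].std(),4))
for n,b in(("green",(210,125,235,155)),("red",(210,105,235,130))):
    uv,p=comp(M[n],c,b); g=p@R; g=g[abs(g[:,0]-np.median(g[:,0]))<.02]
    i=np.argsort(g[:,1]); print(n,len(g)); print(np.round(g[i[:8]],4)); print(np.round(np.percentile(g,[2,50,98],axis=0),4))
pickle.dump(R,open("R.pkl","wb")); print(R)
# dispenser & jar
for u,v in((195,191),(313,370)): print(pts(c,[[u,v]]))
big=cv2.resize(c['img'][95:225,180:270],None,fx=6,fy=4.6,interpolation=cv2.INTER_NEAREST); cv2.imwrite("pics/crop.png",cv2.resize(c['img'][95:225,180:300],None,fx=4.6,fy=4.6,interpolation=cv2.INTER_CUBIC))
E
```

```text
lip dir [-0.0193891   0.99980833 -0.00271304]
yaw deg 1.1109871420617603
lip sash-frame pct [[ 4.741e-01 -1.879e-01  9.870e-02]
 [ 4.759e-01 -1.844e-01  1.941e-01]
 [ 4.772e-01 -1.703e-01  1.985e-01]
 [ 4.845e-01 -9.690e-02  2.028e-01]
 [ 4.944e-01  1.000e-04  2.049e-01]
 [ 5.046e-01  1.015e-01  2.068e-01]
 [ 5.129e-01  1.872e-01  2.095e-01]
 [ 5.149e-01  2.051e-01  2.113e-01]
 [ 5.169e-01  2.104e-01  2.154e-01]]
0.474 286 0.2008 0.0034
0.479 364 0.2025 0.0027
0.484 384 0.2051 0.0033
0.489 334 0.2055 0.0026
0.494 332 0.2057 0.0023
0.499 350 0.2057 0.0219
0.504 332 0.2057 0.0025
0.509 313 0.206 0.0025
0.514 72 0.2037 0.0021
green 96
[[0.513  0.2651 0.3214]
 [0.5135 0.2658 0.3243]
 [0.5114 0.2668 0.3203]
 [0.5122 0.268  0.3225]
 [0.5095 0.268  0.3246]
 [0.51   0.2689 0.3187]
 [0.5133 0.2697 0.3236]
 [0.5162 0.27   0.3076]]
[[0.5073 0.2667 0.3006]
 [0.5102 0.2878 0.3255]
 [0.517  0.3059 0.3334]]
red 95
[[0.5109 0.2621 0.4196]
 [0.5121 0.264  0.4126]
 [0.5108 0.2659 0.4111]
 [0.5086 0.2664 0.4123]
 [0.5115 0.267  0.4131]
 [0.5121 0.268  0.4151]
 [0.5097 0.2681 0.413 ]
 [0.5101 0.2688 0.4155]]
[[0.5073 0.2657 0.4049]
 [0.5097 0.2865 0.4183]
 [0.5158 0.3061 0.4267]]
[[ 0.98462262 -0.01938917  0.17361553]
 [ 0.0190946   0.99981201  0.00336689]
 [-0.17364818  0.          0.98480775]]
[[0.44356261 0.26162484 0.16509911]]
[[ 0.43850307 -0.23167886  0.0739266 ]]
```

View pics/crop.png

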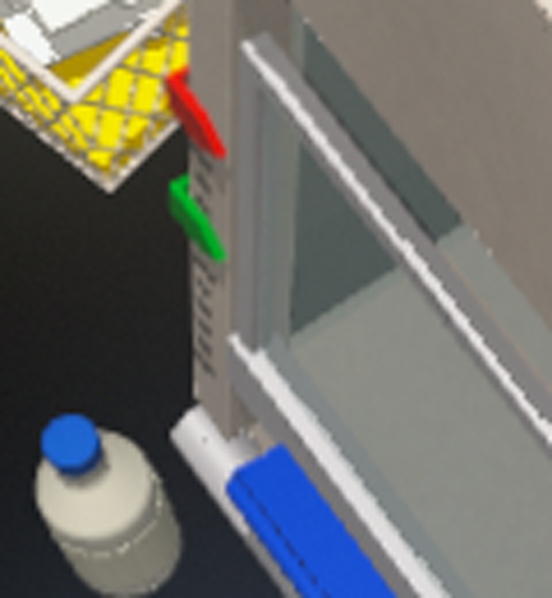

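The crop shows the green tip at crop (222,258) and the red tip at (222,155). Below them the lip's corner is at (232,490), above the white sill. I need about 0.13 m of lift and will refine that later with the wrist camera. Next I raise the arm, shut the fingers and turn the tool towards +x.

```bash
python3 -m crank '[[[0,0,-0.03],[0,0,0],-1],[[0,0,-0.03],[0,0,0],-1],[[0,0,-0.03],[0,0,0],-1],[[0,0,-0.03],[0,0,0],-1],[[0,0,-0.03],[0,0,0],-1],[[0,0,0],[0,0.12,0],-1],[[0,0,0],[0,0.12,0],-1],[[0,0,0],[0,0.12,0],-1],[[0,0,0],[0,0.12,0],-1],[[0,0,0],[0,0.12,0],-1],[[0,0,0],[0,0.12,0],-1],[[0,0,0],[0,0.12,0],-1]]'
python3 - <<'E'
from h import *
s=arm.state(); print(s['q'],s['clock'],s['tcp_pos'],s['ee_rot']); print([x for x in dir(arm) if x[0]!='_'])
E
```

```text
clock: 1.1
tcp_pos: [0.22, -0.5585, 0.3587]
ee_rot: [0.896, 0.171, 0.403, -0.076]
force: [0.3, -0.4, 0.1]
opening: -0.0001
grasp_force: 0.0
[-1.72349831  0.30328148  1.25372628  0.77658616  1.96576886 -0.36031169] 1.1 [ 0.21999054 -0.55851946  0.35870226] [ 0.89594264  0.17059731  0.40308333 -0.07554579]
['PlanningError', 'read_camera', 'sign_off', 'state']
```

```bash
python3 -m crank '[[[0,0,0],[0,0.12,0],-1],[[0,0,0],[0,0.12,0],-1],[[0,0,0],[0,0.12,0],-1],[[0,0,0],[0,0.12,0],-1],[[0,0,0],[0,0.12,0],-1],[[0,0,0],[0,0.12,0],-1],[[0,0,0],[-0.12,0,0],-1],[[0,0,0],[-0.12,0,0],-1],[[0,0,0],[-0.118,0,0],-1],[[0,0,0],[0,0,0],-1]]'
cat >> h.py <<'E'
from scipy.spatial.transform import Rotation as Ro
def st():
    s=arm.state(); T=Ro.from_quat(s['ee_rot']).as_matrix()
    print('t',round(s['clock'],2),'q',np.round(s['q'],2),'p',np.round(s['tcp_pos'],4),'F',np.round(s['force'],1)); print(np.round(T,3)); return s,T
E
python3 -c "from h import *;st()"
```

```text
clock: 1.93
tcp_pos: [0.2214, -0.5537, 0.3524]
ee_rot: [0.709, 0.0, 0.705, -0.008]
force: [-0.1, 1.7, -1.6]
opening: -0.0
grasp_force: 0.0
t 1.93 q [-1.95  0.33  1.73  1.38  1.91 -0.51] p [ 0.2214 -0.5537  0.3524] F [-0.1  1.7 -1.6]
[[ 0.005  0.012  1.   ]
 [-0.011 -1.     0.012]
 [ 1.    -0.011 -0.005]]
```

```bash
python3 -m crank '[[[0,0,0.04],[0,0,0],-1],[[0,0,0.04],[0,0,0],-1],[[0,0,0.04],[0,0,0],-1],[[0,0,0.04],[0,0,0],-1],[[0,0,0.04],[0,0,0],-1],[[0,-0.03,0],[0,0,0],-1],[[0,-0.03,0],[0,0,0],-1],[[0,-0.03,0],[0,0,0],-1],[[0,-0.03,0],[0,0,0],-1],[[0,-0.03,0],[0,0,0],-1],[[0,-0.03,0],[0,0,0],-1],[[0,-0.03,0],[0,0,0],-1],[[0,-0.03,0],[0,0,0],-1],[[0,-0.03,0],[0,0,0],-1],[[0,-0.03,0],[0,0,0],-1]]'
python3 - <<'E'
from h import *
st(); c=snap("wrist"); cv2.imwrite("pics/w1.png",c['img']); print(ray(c,[[320,240]]))
E
```

```text
clock: 3.18
tcp_pos: [0.4179, -0.2838, 0.3625]
ee_rot: [0.712, 0.022, 0.701, -0.014]
force: [0.1, -0.3, 1.4]
opening: 0.0001
grasp_force: 0.0
t 3.18 q [-1.64 -0.53  2.49  1.51  1.68 -0.41] p [ 0.4179 -0.2838  0.3625] F [ 0.1 -0.3  1.4]
[[ 0.015  0.051  0.999]
 [ 0.013 -0.999  0.051]
 [ 1.     0.012 -0.016]]
(array([ 0.25238102, -0.28990739,  0.44884822]), array([[ 0.93882835,  0.0383172 , -0.3423281 ]]))
```

View pics/w1.png

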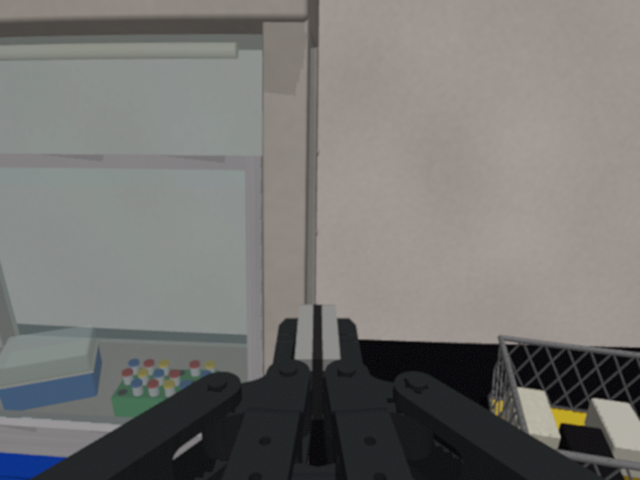

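The wrist view shows the right post at column 285, with the tip box and rack inside at the lower left. The blue lip is at lower left (0,465). Joint 3 has reached its limit because the tool is long, so I fit the kinematics and pick a skewed approach direction.

```bash
cat > kin.py <<'E'
import numpy as np
from scipy.optimize import least_squares
from scipy.spatial.transform import Rotation as Ro
D=[([-1.27942524,.131093635,1.48917826,0,1.523,-.0854],[.22064092,-.55738314,.20684026],[.982307,.187276,-5.6e-5,-.000838]),
([-1.72349831,.30328148,1.25372628,.77658616,1.96576886,-.36031169],[.21999,-.558519,.358702],[.89594264,.17059731,.40308333,-.07554579])]
import json,os
D+=json.load(open("kin.json")) if os.path.exists("kin.json") else []
rz=lambda t:Ro.from_rotvec([0,0,t]).as_matrix(); ry=lambda t:Ro.from_rotvec([0,t,0]).as_matrix()
def fk(q,p):
    a,h,L1,L2,o,L=p[:6]
    R2=rz(q[0])@ry(q[1]); R3=R2@ry(q[2])
    w=rz(q[0])@[a,0,0]+[0,0,h]+R2@[0,0,L1]+R3@[o,0,L2]
    R5=R3@rz(p[6]*q[3])@ry(q[4]); R6=R5@rz(p[6]*q[5]+p[7])
    return w+R6@[0,0,L],R6,w
def fit():
    best=None
    for s in(1,-1):
      for f0 in(0,1.57,3.14,-1.57):
        def res(x):
            p=[*x[:6],s,x[6]]; r=[]
            for q,t,e in D:
                T,R,_=fk(q,p); r+=list(T-t)+list((R-Ro.from_quat(e).as_matrix()).ravel()*.3)
            return r+list(1e-3*(np.array(x)-[0,.4,.4,.4,0,.4,0]))
        m=least_squares(res,[0,.4,.4,.4,0,.4,f0])
        if best is None or m.cost<best[0]: best=(m.cost,[*m.x[:6],s,m.x[6]])
    return best
E
python3 - <<'E'
from h import *
import json
s=arm.state(); json.dump([[list(map(float,s['q'])),list(map(float,s['tcp_pos'])),list(map(float,s['ee_rot']))]],open("kin.json","w"))
import kin
c,p=kin.fit(); print(c,np.round(p,4)); json.dump(p,open("p.json","w"))
for d in kin.D: print(np.round(kin.fk(d[0],p)[0]-d[1],4), np.round(kin.fk(d[0],p)[2],3))
lo=np.array([-2.96,-.89,.02,-1.34,0,-2.66]);hi=np.array([2.96,2.26,2.5,4.48,2.73,2.66])
rng=np.random.default_rng(0)
for z in(.085,.225):
 for yaw in np.radians([20,30,40,50,60,70]):
  for y in(-.1,-.05,0,.05,.1):
   zt=np.array([np.cos(yaw),np.sin(yaw),0]);up=np.array([0,0,1.])
   Rt=np.c_[up,np.cross(zt,up),zt]; t=np.array([.525,y,z]); b=None
   for k in range(4):
    q0=[-1.2,0,2,2,1.5,0]+rng.normal(0,.3,6)
    def r(q):
        T,R,_=kin.fk(q,p); return np.r_[T-t,(R-Rt).ravel()*.3]
    m=least_squares(r,np.clip(q0,lo+.02,hi-.02),bounds=(lo,hi))
    if b is None or m.cost<b.cost:b=m
   if b.cost<1e-6: print(z,round(np.degrees(yaw)),y,np.round(b.x,2),np.round(kin.fk(b.x,p)[2],2))
E
```

```text
0.0014295356903462366 [ 0.0496 -0.7427  0.7581  0.4186 -0.6686  0.448   1.      1.5708]
[-0.0485 -0.0165  0.0011] [ 0.172 -0.575  0.656]
[-0.0122  0.0034 -0.001 ] [-0.104 -0.677  0.655]
[ 0.008  -0.0002 -0.0001] [-0.021 -0.307  0.369]Traceback (most recent call last):
  File "<stdin>", line 18, in <module>
NameError: name 'least_squares' is not defined
```

```bash
sed -i 's/w=rz(q\[0\])@\[a,0,0\]/w=rz(q[0])@[a,p[8],0]/; s/\[\*x\[:6\],s,x\[6\]\]/[*x[:6],s,x[6],x[7]]/; s/0,.4,f0\]/0,.4,f0,0]/; s/\[0,.4,.4,.4,0,.4,0\]/[0,.3,.4,.4,0,.4,f0,0]/; s/\[\*m.x\[:6\],s,m.x\[6\]\]/[*m.x[:6],s,m.x[6],m.x[7]]/' kin.py
python3 - <<'E'
d=open('kin.py').read()
d=d.replace("import json,os","D.append(([-1.95,.33,1.73,1.38,1.91,-.51],[.2214,-.5537,.3524],[.709,0,.705,-.008]))\nimport json,os")
open('kin.py','w').write(d)
E
cat > search.py <<'E'
from h import *
import json,kin
from scipy.optimize import least_squares
c,p=kin.fit(); print(c,np.round(p,4)); json.dump(list(p),open("p.json","w"))
for d in kin.D: print(np.round(kin.fk(d[0],p)[0]-d[1],4), np.round(kin.fk(d[0],p)[2],3))
lo=np.array([-2.96,-.89,.02,-1.34,0,-2.66]);hi=np.array([2.96,2.26,2.5,4.48,2.73,2.66])
rng=np.random.default_rng(0)
for z in(.085,.225):
 for yaw in np.radians([20,30,40,50,60]):
  for y in(-.1,-.05,0,.05,.1):
   zt=np.array([np.cos(yaw),np.sin(yaw),0]);up=np.array([0,0,1.])
   Rt=np.c_[up,np.cross(zt,up),zt]; t=np.array([.525,y,z]); b=None
   for k in range(3):
    q0=[-1.2,0,2,2,1.5,0]+rng.normal(0,.3,6)
    def r(q):
        T,R,_=kin.fk(q,p); return np.r_[T-t,(R-Rt).ravel()*.3]
    m=least_squares(r,np.clip(q0,lo+.02,hi-.02),bounds=(lo,hi))
    if b is None or m.cost<b.cost:b=m
   if b.cost<1e-6: print(z,round(np.degrees(yaw)),y,np.round(b.x,2),np.round(kin.fk(b.x,p)[2],2))
E
python3 search.py
```

```text
2.5036275400474106e-06 [3.0000e-04 3.1830e-01 3.6900e-01 5.5320e-01 6.1800e-02 3.8820e-01
 1.0000e+00 1.5706e+00 5.1200e-02]
[-0.  0.  0.] [ 0.221 -0.558  0.595]
[-0. -0. -0.] [-0.05  -0.664  0.616]
[ 0.0001 -0.     -0.    ] [-0.167 -0.557  0.353]
[-0.      0.      0.0001] [ 0.03  -0.304  0.368]
0.085 20 -0.1 [-1.15  0.54  2.33  1.64  1.55 -1.3 ] [ 0.16 -0.23  0.08]
0.085 20 -0.05 [-1.06  0.52  2.41  1.73  1.54 -1.36] [ 0.16 -0.18  0.09]
0.085 20 0 [-0.94  0.51  2.48  1.85  1.53 -1.42] [ 0.16 -0.13  0.08]
0.085 30 -0.1 [-1.15  0.59  2.18  1.48  1.61 -1.21] [ 0.19 -0.29  0.09]
0.085 30 -0.05 [-1.08  0.56  2.28  1.54  1.58 -1.26] [ 0.19 -0.24  0.09]
0.085 30 0 [-0.99  0.53  2.36  1.63  1.56 -1.32] [ 0.19 -0.19  0.08]
0.085 30 0.05 [-0.87  0.52  2.43  1.75  1.54 -1.37] [ 0.19 -0.14  0.08]
0.085 30 0.1 [-0.71  0.51  2.48  1.91  1.52 -1.42] [ 0.19 -0.09  0.09]
0.085 40 -0.1 [-1.12  0.66  2.03  1.35  1.68 -1.13] [ 0.23 -0.35  0.09]
0.085 40 -0.05 [-1.06  0.62  2.12  1.4   1.64 -1.18] [ 0.23 -0.3   0.09]
0.085 40 0 [-0.98  0.58  2.21  1.47  1.61 -1.23] [ 0.23 -0.25  0.08]
0.085 40 0.05 [-0.
[... 1283 characters left out ...]
 [-1.07  0.38  1.99  1.3   1.83 -0.83] [ 0.28 -0.4   0.22]
0.225 50 -0.05 [-1.02  0.3   2.09  1.33  1.79 -0.84] [ 0.28 -0.35  0.22]
0.225 50 0 [-0.95  0.22  2.2   1.38  1.74 -0.86] [ 0.28 -0.3   0.22]
0.225 50 0.05 [-0.87  0.14  2.29  1.44  1.68 -0.86] [ 0.28 -0.25  0.23]
0.225 50 0.1 [-0.77  0.06  2.37  1.51  1.62 -0.87] [ 0.28 -0.2   0.22]
0.225 60 -0.1 [-1.02  0.5   1.81  1.23  1.93 -0.8 ] [ 0.33 -0.44  0.23]
0.225 60 -0.05 [-0.96  0.42  1.92  1.25  1.88 -0.82] [ 0.33 -0.39  0.22]
0.225 60 0 [-0.9   0.35  2.02  1.29  1.83 -0.84] [ 0.33 -0.34  0.23]
0.225 60 0.05 [-0.83  0.28  2.11  1.34  1.78 -0.85] [ 0.33 -0.29  0.23]
0.225 60 0.1 [-0.75  0.22  2.19  1.4   1.72 -0.85] [ 0.33 -0.24  0.22]
```

```bash
cat > plan.py <<'E'
from h import *
import json,kin,pickle
from scipy.optimize import least_squares
p=json.load(open("p.json")); Rs=pickle.load(open("R.pkl","rb")); zs=Rs[:,2]
lo=np.array([-2.96,-.89,.02,-1.34,0,-2.66]);hi=np.array([2.96,2.26,2.5,4.48,2.73,2.66])
yaw,pit=np.radians([40,5])
zt=np.array([np.cos(yaw)*np.cos(pit),np.sin(yaw)*np.cos(pit),-np.sin(pit)])
xt=zs-(zs@zt)*zt; xt/=np.linalg.norm(xt); Rt=np.c_[xt,np.cross(zt,xt),zt]
def ik(t,R,q0):
    r=lambda q:(lambda f:np.r_[f[0]-t,(f[1]-R).ravel()*.3])(kin.fk(q,p))
    return least_squares(r,np.clip(q0,lo+.001,hi-.001),bounds=(lo,hi))
E
python3 - <<'E'
from plan import *
s,T=st()
print("rotvec tool",Ro.from_matrix(T.T@Rt).as_rotvec())
q=s['q']
c=pickle.load(open("side0.pkl","rb"))
print("sill",np.round(pts(c,[[u,v] for u,v in((222,187),(224,190),(226,194),(228,199),(345,352),(340,345),(350,358))]),3))
for t in([.418,-.284,.3625],[.34,-.284,.36],[.30,-.25,.30],[.30,-.25,.2],[.30,-.25,.08],[.36,-.15,.08],[.44,0,.08],[.45,0,.08],[.52,0,.08],[.52,0,.15],[.545,0,.23],[.55,0,.25]):
    m=ik(np.array(t),Rt,q); q=m.x; print(t,'%.1e'%m.cost,np.round(q,2),np.round(kin.fk(q,p)[2],2), 'tool shift next from abs: use Rt.T')
print(np.round(Rt,3))
E
```

```text
t 3.23 q [-1.64 -0.53  2.49  1.51  1.68 -0.41] p [ 0.418  -0.2831  0.3619] F [-0.3 -0.6  0.1]
[[ 0.015  0.053  0.998]
 [ 0.011 -0.999  0.053]
 [ 1.     0.01  -0.015]]
rotvec tool [ 0.64032902 -0.10130172  0.08192011]
sill [[ 0.515  0.299  0.016]
 [ 0.514  0.285  0.024]
 [ 0.513  0.278  0.012]
 [ 0.51   0.262  0.013]
 [ 0.528 -0.239  0.021]
 [ 0.528 -0.218  0.025]
 [ 0.53  -0.257  0.019]]
[0.418, -0.284, 0.3625] 5.0e-27 [-1.44  0.18  1.82  1.23  2.04 -0.43] [ 0.12 -0.53  0.4 ] tool shift next from abs: use Rt.T
[0.34, -0.284, 0.36] 5.4e-29 [-1.58  0.15  1.85  1.13  2.16 -0.49] [ 0.04 -0.53  0.39] tool shift next from abs: use Rt.T
[0.3, -0.25, 0.3] 1.7e-26 [-1.67  0.17  1.97  0.99  2.16 -0.67] [ 0.   -0.5   0.33] tool shift next from abs: use Rt.T
[0.3, -0.25, 0.2] 1.7e-24 [-1.67  0.38  1.95  0.9   2.04 -0.86] [ 0.   -0.5   0.23] tool shift next from abs: use Rt.T
[0.3, -0.25, 0.08] 2.7e-20 [-1.67  0.68  1.86  0.83  1.91 -1.03] [ 0.   -0.5   0.11] tool shift next from abs: use Rt.T
[0.36, -0.15, 0.08] 2.8e-25 [-1.54  0.56  2.1   0.93  1.78 -1.07] [ 0.06 -0.4   0.11] tool shift next from abs: use Rt.T
[0.44, 0, 0.08] 5.3e-23 [-1.23  0.42  2.37  1.21  1.61 -1.13] [ 0.14 -0.25  0.11] tool shift next from abs: use Rt.T
[0.45, 0, 0.08] 8.6e-27 [-1.19  0.43  2.36  1.24  1.6  -1.13] [ 0.15 -0.25  0.11] tool shift next from abs: use Rt.T
[0.52, 0, 0.08] 1.3e-26 [-0.99  0.47  2.26  1.43  1.54 -1.06] [ 0.22 -0.25  0.11] tool shift next from abs: use Rt.T
[0.52, 0, 0.15] 1.1e-17 [-0.99  0.21  2.35  1.42  1.56 -0.88] [ 0.22 -0.25  0.18] tool shift next from abs: use Rt.T
[0.545, 0, 0.23] 4.7e-17 [-0.93 -0.04  2.36  1.47  1.55 -0.64] [ 0.25 -0.25  0.26] tool shift next from abs: use Rt.T
[0.55, 0, 0.25] 2.9e-17 [-0.92 -0.09  2.36  1.47  1.55 -0.59] [ 0.25 -0.25  0.28] tool shift next from abs: use Rt.T
[[ 0.137  0.632  0.763]
 [-0.028 -0.768  0.64 ]
 [ 0.99  -0.109 -0.087]]
```

```bash
python3 -m crank '[[[0,0,0],[0.107,-0.017,0.0137],-1],[[0,0,0],[0.107,-0.017,0.0137],-1],[[0,0,0],[0.107,-0.017,0.0137],-1],[[0,0,0],[0.107,-0.017,0.0137],-1],[[0,0,0],[0.107,-0.017,0.0137],-1],[[0,0,0],[0.107,-0.017,0.0137],-1],[[0,0,0],[0,0,0],-1],[[-0.0296,-0.007,-0.0044],[0,0,0],-1],[[-0.0296,-0.007,-0.0044],[0,0,0],-1],[[-0.0296,-0.007,-0.0044],[0,0,0],-1],[[-0.0296,-0.007,-0.0044],[0,0,0],-1],[[-0.0296,-0.007,-0.0044],[0,0,0],-1],[[-0.0296,-0.007,-0.0044],[0,0,0],-1],[[-0.0296,-0.007,-0.0044],[0,0,0],-1],[[-0.0296,-0.007,-0.0044],[0,0,0],-1],[[0,0,0],[0,0,0],-1]]'
python3 - <<'E'
from plan import *
s,T=st(); print("rot err",Ro.from_matrix(T.T@Rt).as_rotvec())
d=np.array([.44,0,.08])-s['tcp_pos']; print("to .44,0,.08 tool",T.T@d)
E
```

```text
clock: 4.57
tcp_pos: [0.3233, -0.2513, 0.13]
ee_rot: [0.706, 0.204, 0.625, -0.264]
force: [-0.5, 0.5, -0.5]
opening: 0.0002
grasp_force: 0.0
t 4.57 q [-1.63  0.56  1.91  0.91  1.94 -0.93] p [ 0.3233 -0.2513  0.13  ] F [-0.5  0.5 -0.5]
[[ 0.135  0.618  0.775]
 [-0.043 -0.777  0.627]
 [ 0.99  -0.119 -0.079]]
rot err [ 0.01616881 -0.01053284 -0.01128811]
to .44,0,.08 tool [-0.04459917 -0.11741787  0.25200769]
```

```bash
python3 -m crank '[[[-0.0045,-0.0115,0.0245],[0.016,-0.0105,-0.0113],-1],[[-0.0045,-0.0115,0.0245],[0,0,0],-1],[[-0.0045,-0.0115,0.0245],[0,0,0],-1],[[-0.0045,-0.0115,0.0245],[0,0,0],-1],[[-0.0045,-0.0115,0.0245],[0,0,0],-1],[[-0.0045,-0.0115,0.0245],[0,0,0],-1],[[-0.0045,-0.0115,0.0245],[0,0,0],-1],[[-0.0045,-0.0115,0.0245],[0,0,0],-1],[[-0.0045,-0.0115,0.0245],[0,0,0],-1],[[-0.0045,-0.0115,0.0245],[0,0,0],-1],[[0,0,0],[0,0,0],-1],[[0,0,0],[0,0,0],-1]]'
python3 - <<'E'
from plan import *
s,T=st(); print("rot err",Ro.from_matrix(T.T@Rt).as_rotvec())
c=snap("wrist"); cv2.imwrite("pics/w2.png",c['img']); pickle.dump(c,open("w2.pkl","wb"))
E
```

```text
clock: 5.57
tcp_pos: [0.4327, -0.0068, 0.0795]
ee_rot: [0.706, 0.217, 0.621, -0.264]
force: [-0.8, -0.4, 0.4]
opening: 0.0004
grasp_force: 0.0
t 5.57 q [-1.26  0.42  2.36  1.18  1.62 -1.14] p [ 0.4327 -0.0068  0.0795] F [-0.8 -0.4  0.4]
[[ 0.135  0.634  0.761]
 [-0.021 -0.767  0.642]
 [ 0.991 -0.103 -0.091]]
rot err [-0.00192502  0.00387098  0.00635217]
```

View pics/w2.png

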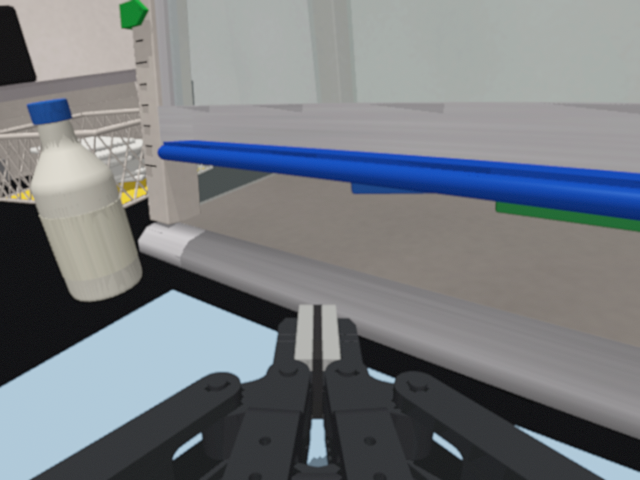

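The wrist view shows the green arrow's tip at (147,13). The lip runs from its left end at (163,152) to the right, and the fingertips at (317,308) are in front of the sill. I'll measure the green tip and lip heights here.

```bash
cat > meas.py <<'E'
from plan import *
def measure(c,gbox,off=None):
    M=masks(c)
    uv,P=comp(M["green"],c,gbox); g=P@Rs; xm=np.median(g[:,0]); g=g[abs(g[:,0]-xm)<.012]
    print("green n",len(g),np.round(np.percentile(g,[2,50,98],axis=0),4).tolist())
    i=np.argsort(g[:,1])[:12]; print("tip s",np.round(np.median(g[i],0),4))
    for ymax in(.268,.275,.285): 
        k=g[g[:,1]<ymax]; print(' y<',ymax,len(k),'mid s',(k[:,2].min()+k[:,2].max())/2 if len(k) else None)
    t=uv[np.argmax(uv[:,0])]; o,d=ray(c,[t]); 
    print('tip px',t,'ray on plane',np.round((o+d[0]*((xm-o@Rs[:,0])/(d[0]@Rs[:,0])))@Rs,4))
def lip(c,box):
    uv,P=comp(masks(c)["blue"],c,box); q=P@Rs
    for y0 in np.arange(-.15,.2,.05):
        k=q[(q[:,1]>y0)&(q[:,1]<y0+.05)]
        if len(k)<30: continue
        x0=np.percentile(k[:,0],3); f=k[k[:,0]<x0+.0025]; t=k[k[:,0]>x0+.015]
        print(' lip y %.2f n %d nose x %.4f  nose s %.4f  bottom(1%%) %.4f top %.4f ymax %.4f'%(y0,len(k),x0,np.median(f[:,2]),np.percentile(k[:,2],1),np.median(t[:,2]) if len(t) else 0,k[:,1].max()))
E
python3 - <<'E'
from meas import *
c=pickle.load(open("w2.pkl","rb")); measure(c,(100,0,160,40)); lip(c,(200,140,600,200))
s,T=st(); print("tcp sash",s['tcp_pos']@Rs)
E
```

```text
green n 583 [[0.5059, 0.2688, 0.3107], [0.5069, 0.288, 0.3206], [0.5108, 0.3088, 0.3312]]
tip s [0.508  0.2679 0.3212]
 y< 0.268 6 mid s 0.3214367240670756
 y< 0.275 86 mid s 0.32128014409360883
 y< 0.285 247 mid s 0.3211483727460279
tip px [147   9] ray on plane [0.5069 0.2613 0.3206]
 lip y -0.15 n 2339 nose x 0.4730  nose s 0.1980  bottom(1%) 0.1926 top 0.2068 ymax -0.1000
 lip y -0.10 n 4898 nose x 0.4730  nose s 0.1981  bottom(1%) 0.1928 top 0.2068 ymax -0.0500
 lip y -0.05 n 3223 nose x 0.4731  nose s 0.1979  bottom(1%) 0.1925 top 0.2067 ymax -0.0000
 lip y 0.00 n 2160 nose x 0.4734  nose s 0.1983  bottom(1%) 0.1928 top 0.2065 ymax 0.0500
 lip y 0.05 n 1588 nose x 0.4735  nose s 0.1980  bottom(1%) 0.1501 top 0.2065 ymax 0.1000
 lip y 0.10 n 1445 nose x 0.4735  nose s 0.1979  bottom(1%) 0.1473 top 0.1533 ymax 0.1499
 lip y 0.15 n 812 nose x 0.4734  nose s 0.1982  bottom(1%) 0.1934 top 0.2067 ymax 0.2000
t 5.62 q [-1.26  0.42  2.36  1.18  1.62 -1.14] p [ 0.4329 -0.0084  0.0795] F [-0.2 -0.1 -0.3]
[[ 0.135  0.633  0.762]
 [-0.019 -0.767  0.641]
 [ 0.991 -0.101 -0.091]]
tcp sash [ 0.41225717 -0.0167725   0.15343491]
```

Run:
```python
from plan import *
s,T=st(); A=T.T@Rs; print(np.round(A,4)); print(A@[.081,.0,.012])
```

```text
t 5.62 q [-1.26  0.42  2.36  1.18  1.62 -1.14] p [ 0.4329 -0.0084  0.0795] F [-0.2 -0.1 -0.3]
[[ 0.135  0.633  0.762]
 [-0.019 -0.767  0.641]
 [ 0.991 -0.101 -0.091]]
[[-0.0397 -0.0215  0.999 ]
 [ 0.6265 -0.7794  0.0081]
 [ 0.7784  0.6262  0.0444]]
[0.00877295 0.0508413  0.06358614]
```

Insert under the lip in 6 rows, then settle.

```bash
python3 -m crank '[[[0.0015,0.0085,0.0106],[0,0,0],-1],[[0.0015,0.0085,0.0106],[0,0,0],-1],[[0.0015,0.0085,0.0106],[0,0,0],-1],[[0.0015,0.0085,0.0106],[0,0,0],-1],[[0.0015,0.0085,0.0106],[0,0,0],-1],[[0.0015,0.0085,0.0106],[0,0,0],-1],[[0,0,0],[0,0,0],-1],[[0,0,0],[0,0,0],-1]]'
python3 - <<'E'
from meas import *
s,T=st(); print("tcp sash",s['tcp_pos']@Rs); print(np.round(T.T@Rs,4))
c=snap("wrist"); cv2.imwrite("pics/w3.png",c['img']); lip(c,(0,0,640,480))
E
```

```text
clock: 6.28
tcp_pos: [0.515, -0.0081, 0.0775]
ee_rot: [0.706, 0.218, 0.621, -0.262]
force: [-0.2, 0.3, -0.5]
opening: -0.0
grasp_force: 0.0
t 6.28 q [-1.02  0.48  2.25  1.4   1.54 -1.07] p [ 0.515  -0.0081  0.0775] F [-0.2  0.3 -0.5]
[[ 0.134  0.633  0.762]
 [-0.017 -0.767  0.641]
 [ 0.991 -0.099 -0.092]]
tcp sash [ 0.49345808 -0.01809077  0.16571503]
[[-0.0408 -0.02    0.999 ]
 [ 0.6262 -0.7796  0.0099]
 [ 0.7786  0.6259  0.0443]]
 lip y -0.15 n 9468 nose x 0.4731  nose s 0.1984  bottom(1%) 0.1935 top 0.2068 ymax -0.1000
 lip y -0.10 n 11332 nose x 0.4733  nose s 0.1986  bottom(1%) 0.1936 top 0.2069 ymax -0.0500
 lip y -0.05 n 6142 nose x 0.4735  nose s 0.1987  bottom(1%) 0.1936 top 0.2069 ymax -0.0000
 lip y 0.00 n 3578 nose x 0.4736  nose s 0.1987  bottom(1%) 0.1937 top 0.2069 ymax 0.0500
 lip y 0.05 n 2343 nose x 0.4735  nose s 0.1986  bottom(1%) 0.1936 top 0.2066 ymax 0.0999
 lip y 0.10 n 1557 nose x 0.4736  nose s 0.1988  bottom(1%) 0.1939 top 0.2067 ymax 0.1499
 lip y 0.15 n 1035 nose x 0.4737  nose s 0.1989  bottom(1%) 0.1941 top 0.2069 ymax 0.1999
```

View pics/w3.png

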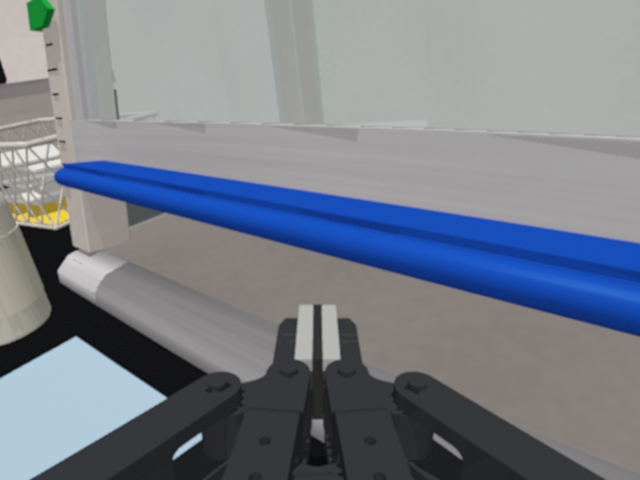

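The wrist view shows the fingertips at (317,305) just below and behind the lip's lower edge, which is at about (317,260). Nothing is touching yet. Now creep upwards to contact.

```bash
python3 -m crank '[[[0.003,0,0.0001],[0,0,0],-1],[[0.003,0,0.0001],[0,0,0],-1],[[0.003,0,0.0001],[0,0,0],-1],[[0.003,0,0.0001],[0,0,0],-1],[[0.003,0,0.0001],[0,0,0],-1],[[0.002,0,0.0001],[0,0,0],-1],[[0.002,0,0.0001],[0,0,0],-1]]'
python3 - <<'E'
from meas import *
s,T=st(); print("tcp sash",s['tcp_pos']@Rs)
c=snap("wrist"); cv2.imwrite("pics/w4.png",c['img']); lip(c,(0,0,640,480))
E
```

```text
clock: 6.92
tcp_pos: [0.5177, -0.007, 0.096]
ee_rot: [0.706, 0.217, 0.621, -0.263]
force: [-0.1, -0.3, 0.2]
opening: 0.0
grasp_force: 0.0
t 6.92 q [-1.01  0.41  2.28  1.41  1.55 -1.02] p [ 0.5177 -0.007   0.096 ] F [-0.1 -0.3  0.2]
[[ 0.135  0.633  0.762]
 [-0.019 -0.767  0.641]
 [ 0.991 -0.101 -0.092]]
tcp sash [ 0.49292206 -0.01698739  0.18439625]
 lip y -0.15 n 10930 nose x 0.4733  nose s 0.1988  bottom(1%) 0.1941 top 0.2068 ymax -0.1000
 lip y -0.10 n 12144 nose x 0.4734  nose s 0.1990  bottom(1%) 0.1942 top 0.2068 ymax -0.0500
 lip y -0.05 n 6758 nose x 0.4736  nose s 0.1991  bottom(1%) 0.1942 top 0.2069 ymax -0.0000
 lip y 0.00 n 4087 nose x 0.4737  nose s 0.1992  bottom(1%) 0.1943 top 0.2069 ymax 0.0500
 lip y 0.05 n 2574 nose x 0.4737  nose s 0.1993  bottom(1%) 0.1945 top 0.2069 ymax 0.1000
 lip y 0.10 n 1791 nose x 0.4736  nose s 0.1991  bottom(1%) 0.1946 top 0.2066 ymax 0.1500
 lip y 0.15 n 1248 nose x 0.4737  nose s 0.1993  bottom(1%) 0.1952 top 0.2067 ymax 0.2000
```

```bash
python3 -m crank '[[[0.002,0,0.0001],[0,0,0],-1],[[0.002,0,0.0001],[0,0,0],-1],[[0.002,0,0.0001],[0,0,0],-1]]'; python3 -m crank '[[[0.002,0,0.0001],[0,0,0],-1],[[0.002,0,0.0001],[0,0,0],-1]]'
python3 - <<'E'
from meas import *
s,T=st(); print("tcp sash",s['tcp_pos']@Rs)
c=snap("wrist"); cv2.imwrite("pics/w4.png",c['img']); lip(c,(0,0,640,480))
E
```

```text
clock: 7.22
tcp_pos: [0.5185, -0.0066, 0.1011]
ee_rot: [0.706, 0.217, 0.62, -0.263]
force: [-2.5, -1.5, -4.2]
opening: 0.0001
grasp_force: 1.9
clock: 7.38
tcp_pos: [0.5193, -0.0066, 0.1054]
ee_rot: [0.706, 0.217, 0.62, -0.263]
force: [-2.7, -1.1, -4.3]
opening: 0.0002
grasp_force: 1.9
t 7.38 q [-1.    0.38  2.29  1.41  1.55 -1.  ] p [ 0.5193 -0.0066  0.1054] F [-2.7 -1.1 -4.3]
[[ 0.136  0.633  0.762]
 [-0.019 -0.767  0.641]
 [ 0.991 -0.102 -0.092]]
tcp sash [ 0.49289058 -0.01669795  0.19398296]
 lip y -0.15 n 10984 nose x 0.4733  nose s 0.2069  bottom(1%) 0.2022 top 0.2149 ymax -0.1000
 lip y -0.10 n 12221 nose x 0.4734  nose s 0.2072  bottom(1%) 0.2023 top 0.2149 ymax -0.0500
 lip y -0.05 n 6800 nose x 0.4736  nose s 0.2073  bottom(1%) 0.2023 top 0.2150 ymax -0.0000
 lip y 0.00 n 4135 nose x 0.4737  nose s 0.2073  bottom(1%) 0.2025 top 0.2150 ymax 0.0500
 lip y 0.05 n 2607 nose x 0.4737  nose s 0.2074  bottom(1%) 0.2024 top 0.2150 ymax 0.1000
 lip y 0.10 n 1820 nose x 0.4736  nose s 0.2073  bottom(1%) 0.2027 top 0.2146 ymax 0.1500
 lip y 0.15 n 1281 nose x 0.4737  nose s 0.2073  bottom(1%) 0.2026 top 0.2148 ymax 0.2000
```

View pics/w4.png

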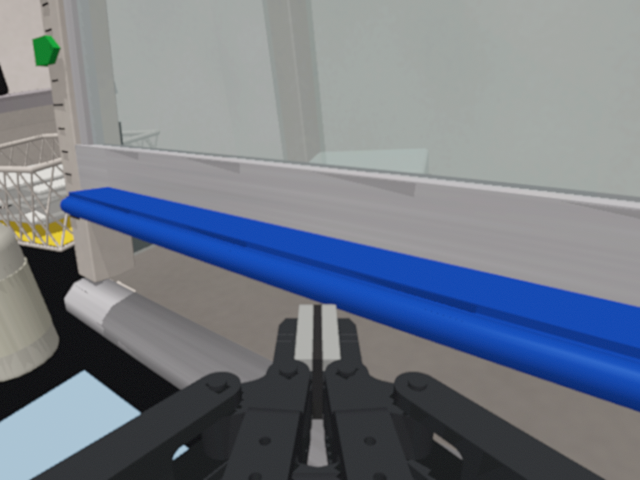

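The window has moved up 8 mm under about 5 N. The fingertips at (317,305) overlap the lip's lower edge near (317,312) in the image, so I check where the tips really are against the nose.

Run:
```python
from meas import *
s,T=st(); c=snap("wrist"); pickle.dump(c,open("w5.pkl","wb"))
print("tcp px",cv2.projectPoints(s['tcp_pos'].reshape(1,3),np.array(c['rvec'],float),np.array(c['tvec'],float),c['K'],c['dist_coeffs'])[0].ravel())
for u in(307,329):
  for v in(280,290,300,304,306,308,312,320,340,360):
    P=pts(c,[[u,v]])[0]; print(u,v,'img',c['img'][v,u],'sash',np.round(P@Rs,4),'tool',np.round(T.T@(P-s['tcp_pos']),4))
```

```text
t 7.43 q [-1.    0.38  2.29  1.41  1.55 -1.  ] p [ 0.5194 -0.0067  0.1059] F [-0.7 -0.5 -2.4]
[[ 0.135  0.633  0.762]
 [-0.019 -0.767  0.641]
 [ 0.991 -0.101 -0.091]]
tcp px [321.06721447 296.90227801]
307 280 img [178  75  20] sash [ 0.4751 -0.0239  0.2097] tool [ 0.016  -0.0055 -0.0176]
307 290 img [137  55  16] sash [ 0.4737 -0.0251  0.2063] tool [ 0.0128 -0.0055 -0.0196]
307 300 img [114 120 126] sash [0.5938 0.0761 0.1302] tool [-0.0702 -0.0098  0.1338]
307 304 img [142 145 148] sash [ 0.4687 -0.0293  0.2036] tool [ 0.0104 -0.0054 -0.0263]
307 306 img [170 173 173] sash [ 0.4666 -0.0311  0.2041] tool [ 0.011  -0.0053 -0.029 ]
307 308 img [172 175 175] sash [ 0.466  -0.0315  0.2037] tool [ 0.0106 -0.0053 -0.0298]
307 312 img [172 175 175] sash [ 0.4644 -0.0329  0.2031] tool [ 0.0101 -0.0053 -0.0319]
307 320 img [173 176 175] sash [ 0.4592 -0.0373  0.2035] tool [ 0.0108 -0.0051 -0.0387]
307 340 img [173 176 175] sash [ 0.4493 -0.0457  0.2033] tool [ 0.0112 -0.0048 -0.0517]
307 360 img [143 145 146] sash [ 0.4422 -0.0517  0.2021] tool [ 0.0104 -0.0046 -0.061 ]
329 280 img [188  80 
[... 158 characters left out ...]
 300 img [121  46   7] sash [ 0.4742 -0.0352  0.205 ] tool [ 0.0117  0.0027 -0.0257]
329 304 img [141 128 125] sash [ 0.4729 -0.0362  0.2042] tool [ 0.0109  0.0026 -0.0273]
329 306 img [170 174 173] sash [ 0.4719 -0.0369  0.2039] tool [ 0.0107  0.0026 -0.0285]
329 308 img [173 176 175] sash [ 0.4706 -0.0379  0.2039] tool [ 0.0108  0.0026 -0.0302]
329 312 img [172 176 175] sash [ 0.4689 -0.0393  0.2034] tool [ 0.0104  0.0025 -0.0324]
329 320 img [172 176 176] sash [ 0.4641 -0.043   0.2034] tool [ 0.0107  0.0024 -0.0384]
329 340 img [172 176 175] sash [ 0.4555 -0.0495  0.202 ] tool [ 0.0097  0.0021 -0.0493]
329 360 img [141 144 144] sash [ 0.4461 -0.0567  0.2022] tool [ 0.0104  0.0018 -0.061 ]
```

The range data shows the fingers hidden beyond the nose, so the tips are about 20 mm under the lip and touching its underside. Now a steady push of about 0.10 m along the track, slowing at the end.

```bash
python3 -m crank '[[[0.003,0,0.0001],[0,0,0],-1],[[0.004,0,0.0002],[0,0,0],-1],[[0.006,0.0001,0.0003],[0,0,0],-1],[[0.006,0.0001,0.0003],[0,0,0],-1],[[0.006,0.0001,0.0003],[0,0,0],-1],[[0.006,0.0001,0.0003],[0,0,0],-1],[[0.006,0.0001,0.0003],[0,0,0],-1],[[0.006,0.0001,0.0003],[0,0,0],-1],[[0.006,0.0001,0.0003],[0,0,0],-1],[[0.006,0.0001,0.0003],[0,0,0],-1],[[0.006,0.0001,0.0003],[0,0,0],-1],[[0.006,0.0001,0.0003],[0,0,0],-1],[[0.006,0.0001,0.0003],[0,0,0],-1],[[0.006,0.0001,0.0003],[0,0,0],-1],[[0.006,0.0001,0.0003],[0,0,0],-1],[[0.006,0.0001,0.0003],[0,0,0],-1],[[0.005,0.0001,0.0002],[0,0,0],-1],[[0.004,0,0.0002],[0,0,0],-1],[[0.003,0,0.0001],[0,0,0],-1],[[0,0,0],[0,0,0],-1]]'
python3 - <<'E'
from meas import *
s,T=st(); print("tcp sash",s['tcp_pos']@Rs,np.round(T.T@Rs[:,2],3))
for n in("wrist","side"):
    c=snap(n); cv2.imwrite(f"pics/{n}6.png",c['img']); pickle.dump(c,open(n+"6.pkl","wb"))
    try: measure(c,(0,0,100,200) if n=="wrist" else (210,125,235,155))
    except Exception as e: print(e)
    lip(c,(0,0,640,480) if n=="wrist" else (230,150,340,330))
E
```

```text
clock: 9.15
tcp_pos: [0.538, -0.0063, 0.2083]
ee_rot: [0.705, 0.218, 0.621, -0.263]
force: [-6.1, -0.6, -0.5]
opening: -0.0
grasp_force: 2.8
t 9.15 q [-0.96  0.03  2.35  1.45  1.57 -0.71] p [ 0.538  -0.0063  0.2083] F [-6.1 -0.6 -0.5]
[[ 0.134  0.634  0.762]
 [-0.019 -0.767  0.642]
 [ 0.991 -0.1   -0.09 ]]
tcp sash [ 0.49341785 -0.0167664   0.29849306] [0.999 0.009 0.045]
green n 517 [[0.5061, 0.2675, 0.312], [0.507, 0.2856, 0.3229], [0.5116, 0.3091, 0.3326]]
tip s [0.5088 0.2669 0.3221]
 y< 0.268 17 mid s 0.32169169419909427
 y< 0.275 96 mid s 0.32137274578708486
 y< 0.285 253 mid s 0.32204767180984983
tip px [ 76 176] ray on plane [0.507  0.2562 0.3241]
 lip y -0.15 n 11157 nose x 0.4732  nose s 0.3114  bottom(1%) 0.3063 top 0.3194 ymax -0.1000
 lip y -0.10 n 12332 nose x 0.4734  nose s 0.3116  bottom(1%) 0.3065 top 0.3194 ymax -0.0500
 lip y -0.05 n 6862 nose x 0.4736  nose s 0.3117  bottom(1%) 0.3066 top 0.3195 ymax -0.0000
 lip y 0.00 n 4408 nose x 0.4737  nose s 0.3117  bottom(1%) 0.1567 top 0.3195 ymax 0.0500
 lip y 0.05 n 3575 nose x 0.4737  nose s 0.3119  bottom(1%) 0.1526 t
[... 411 characters left out ...]
0.3145418733935239
tip px [228 149] ray on plane [0.5102 0.2608 0.3339]
 lip y -0.15 n 432 nose x 0.4766  nose s 0.3129  bottom(1%) 0.3100 top 0.3187 ymax -0.1000
 lip y -0.10 n 422 nose x 0.4766  nose s 0.3124  bottom(1%) 0.3090 top 0.3185 ymax -0.0500
 lip y -0.05 n 411 nose x 0.4763  nose s 0.3128  bottom(1%) 0.3095 top 0.3184 ymax -0.0001
 lip y 0.00 n 391 nose x 0.4766  nose s 0.3133  bottom(1%) 0.3097 top 0.3183 ymax 0.0496
 lip y 0.05 n 393 nose x 0.4768  nose s 0.3132  bottom(1%) 0.3085 top 0.3184 ymax 0.0999
 lip y 0.10 n 375 nose x 0.4766  nose s 0.3132  bottom(1%) 0.3089 top 0.3184 ymax 0.1497
 lip y 0.15 n 358 nose x 0.4767  nose s 0.3139  bottom(1%) 0.3089 top 0.3182 ymax 0.1998
```

View pics/wrist6.png

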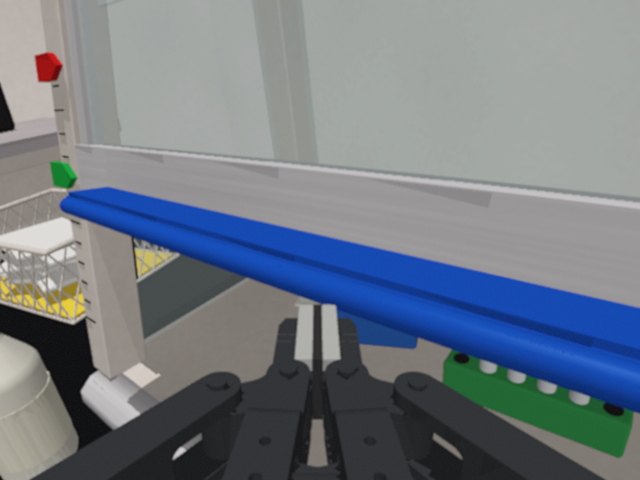

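The wrist view shows the green arrow's tip at (76,176) and the left end of the lip at (65,203). Red is well above at (60,67). About 16.6 mm remains. I check the forces before the last bit.

```bash
python3 -m crank '[[[0,0,0],[0,0,0],-1]]'; python3 -m crank '[[[0,0,0],[0,0,0],-1]]'; python3 -m crank '[[[0.002,0,0.0001],[0,0,0],-1],[[0.002,0,0.0001],[0,0,0],-1]]'
python3 - <<'E'
from meas import *
s,T=st(); print("tcp sash",s['tcp_pos']@Rs, 'F sash',s['force']@Rs,'tool F',T.T@s['force'],'tool M',T.T@s['wrist_torque'])
E
```

```text
clock: 9.33
tcp_pos: [0.538, -0.0063, 0.2082]
ee_rot: [0.705, 0.218, 0.621, -0.263]
force: [-5.9, -0.2, 0.4]
opening: -0.0001
grasp_force: 2.4
clock: 9.42
tcp_pos: [0.538, -0.0063, 0.2082]
ee_rot: [0.705, 0.218, 0.621, -0.263]
force: [-5.1, 0.6, -0.3]
opening: 0.0002
grasp_force: 2.4
clock: 9.58
tcp_pos: [0.5385, -0.0062, 0.2113]
ee_rot: [0.706, 0.217, 0.621, -0.263]
force: [-6.7, -1.6, -3.6]
opening: -0.0001
grasp_force: 3.8
t 9.58 q [-0.96  0.02  2.35  1.45  1.56 -0.7 ] p [ 0.5385 -0.0062  0.2113] F [-6.7 -1.6 -3.6]
[[ 0.135  0.634  0.762]
 [-0.02  -0.767  0.642]
 [ 0.991 -0.102 -0.091]]
tcp sash [ 0.49337048 -0.01661468  0.30157264] F sash [-5.96864833 -1.44103161 -4.66348922] tool F [-4.39211351 -2.65323652 -5.75492326] tool M [ 0.39854224 -1.2026878  -0.01836776]
```

There is a steady 6 N along -x, so part of the tool rubs the nose from the front. I back out about 5 mm, with the tips still well under the lip, and then continue.

```bash
python3 -m crank '[[[0.0001,-0.0016,-0.002],[0,0,0],-1],[[0.0001,-0.0016,-0.002],[0,0,0],-1],[[0,0,0],[0,0,0],-1]]'
python3 - <<'E'
from meas import *
s,T=st(); print("tcp sash",s['tcp_pos']@Rs, 'F sash',s['force']@Rs)
c=snap("wrist"); lip(c,(0,0,640,480)); measure(c,(0,0,100,200)); pickle.dump(c,open("w7.pkl","wb"))
E
```

```text
clock: 9.83
tcp_pos: [0.5337, -0.0069, 0.2127]
ee_rot: [0.706, 0.218, 0.621, -0.262]
force: [-0.4, -0.8, 0.7]
opening: -0.0002
grasp_force: 0.0
t 9.83 q [-0.97  0.01  2.36  1.44  1.57 -0.7 ] p [ 0.5337 -0.0069  0.2127] F [-0.4 -0.8  0.7]
[[ 0.134  0.633  0.762]
 [-0.019 -0.768  0.641]
 [ 0.991 -0.1   -0.091]]
tcp sash [ 0.48841405 -0.01729542  0.30208473] F sash [-0.55571784 -0.82491359  0.58347183]
 lip y -0.15 n 10499 nose x 0.4732  nose s 0.3148  bottom(1%) 0.3087 top 0.3228 ymax -0.1000
 lip y -0.10 n 11545 nose x 0.4734  nose s 0.3150  bottom(1%) 0.3099 top 0.3228 ymax -0.0500
 lip y -0.05 n 6596 nose x 0.4736  nose s 0.3152  bottom(1%) 0.1963 top 0.3230 ymax -0.0000
 lip y 0.00 n 4405 nose x 0.4737  nose s 0.3152  bottom(1%) 0.1568 top 0.3229 ymax 0.0500
 lip y 0.05 n 3861 nose x 0.4738  nose s 0.3152  bottom(1%) 0.1525 top 0.1809 ymax 0.1000
 lip y 0.10 n 1823 nose x 0.4737  nose s 0.3152  bottom(1%) 0.1828 top 0.3226 ymax 0.1500
 lip y 0.15 n 1229 nose x 0.4737  nose s 0.3153  bottom(1%) 0.3112 top 0.3227 ymax 0.2000
green n 502 [[0.5061, 0.2683, 0.3124], [0.507, 0.2863, 0.3232], [0.5115, 0.3089, 0.3325]]
tip s [0.5092 0.2676 0.3221]
 y< 0.268 9 mid s 0.32192502724791383
 y< 0.275 94 mid s 0.3216980262531015
 y< 0.285 239 mid s 0.32231544583616534
tip px [ 82 180] ray on plane [0.507  0.2562 0.3238]
```

```bash
python3 -m crank '[[[0.002,0,0.0001],[0,0,0],-1],[[0.003,0,0.0001],[0,0,0],-1],[[0.003,0,0.0001],[0,0,0],-1],[[0.002,0,0.0001],[0,0,0],-1],[[0.002,0,0.0001],[0,0,0],-1],[[0,0,0],[0,0,0],-1],[[0,0,0],[0,0,0],-1]]'
python3 - <<'E'
from meas import *
s,T=st(); print("tcp sash",s['tcp_pos']@Rs, 'F sash',s['force']@Rs)
for n in("wrist","side"):
    c=snap(n); lip(c,(0,0,640,480) if n=="wrist" else (230,150,340,330))
    if n=="wrist": measure(c,(0,0,110,230))
    cv2.imwrite(f"pics/{n}8.png",c['img'])
E
```

```text
clock: 10.47
tcp_pos: [0.5358, -0.0067, 0.2238]
ee_rot: [0.706, 0.218, 0.621, -0.263]
force: [-0.2, 0.4, 0.1]
opening: 0.0003
grasp_force: 0.0
t 10.47 q [-0.96 -0.03  2.36  1.44  1.57 -0.67] p [ 0.5358 -0.0067  0.2238] F [-0.2  0.4  0.1]
[[ 0.135  0.633  0.762]
 [-0.019 -0.767  0.641]
 [ 0.991 -0.101 -0.092]]
tcp sash [ 0.4885506  -0.01705468  0.31340977] F sash [-0.17096387  0.36603536  0.06839982]
 lip y -0.15 n 11456 nose x 0.4733  nose s 0.3150  bottom(1%) 0.3101 top 0.3228 ymax -0.1000
 lip y -0.10 n 11879 nose x 0.4735  nose s 0.3152  bottom(1%) 0.3101 top 0.3228 ymax -0.0500
 lip y -0.05 n 5918 nose x 0.4738  nose s 0.3166  bottom(1%) 0.3111 top 0.3230 ymax -0.0000
 lip y 0.00 n 4249 nose x 0.4737  nose s 0.3154  bottom(1%) 0.3099 top 0.3230 ymax 0.0500
 lip y 0.05 n 3141 nose x 0.4737  nose s 0.3155  bottom(1%) 0.1525 top 0.3229 ymax 0.1000
 lip y 0.10 n 1825 nose x 0.4738  nose s 0.3156  bottom(1%) 0.3110 top 0.3228 ymax 0.1500
 lip y 0.15 n 1344 nose x 0.4737  nose s 0.3154  bottom(1%) 0.3115 top 0.3226 ymax 0.2000
green n 504 [[0.5062, 0.2675, 0.312], [0.507, 0.2857, 0.323
[... 156 characters left out ...]
.32242305062748544
tip px [ 84 193] ray on plane [0.507  0.2558 0.3239]
 lip y -0.15 n 435 nose x 0.4766  nose s 0.3168  bottom(1%) 0.3126 top 0.3219 ymax -0.1001
 lip y -0.10 n 421 nose x 0.4765  nose s 0.3165  bottom(1%) 0.3125 top 0.3219 ymax -0.0500
 lip y -0.05 n 413 nose x 0.4768  nose s 0.3162  bottom(1%) 0.3110 top 0.3217 ymax -0.0003
 lip y 0.00 n 396 nose x 0.4765  nose s 0.3170  bottom(1%) 0.3135 top 0.3217 ymax 0.0499
 lip y 0.05 n 385 nose x 0.4770  nose s 0.3165  bottom(1%) 0.3120 top 0.3218 ymax 0.1000
 lip y 0.10 n 375 nose x 0.4764  nose s 0.3169  bottom(1%) 0.3128 top 0.3214 ymax 0.1498
 lip y 0.15 n 359 nose x 0.4768  nose s 0.3166  bottom(1%) 0.3136 top 0.3219 ymax 0.2000
```

The lip did not follow the last 11 mm, so I look.

View pics/wrist8.png

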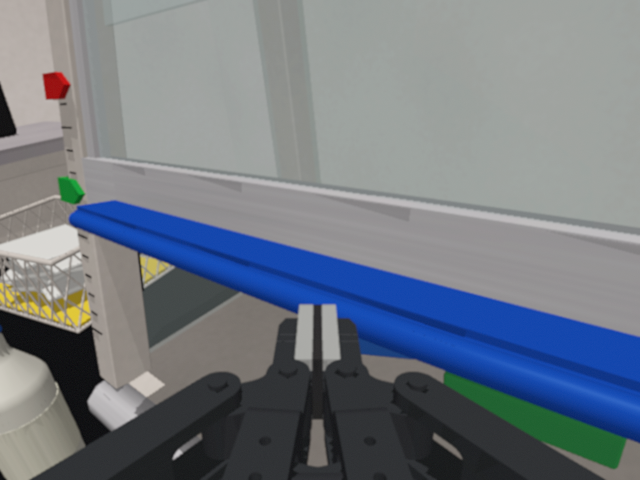

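Run:
```python
from meas import *
s,T=st(); c=snap("wrist")
print("tcp px",cv2.projectPoints(s['tcp_pos'].reshape(1,3),np.array(c['rvec'],float),np.array(c['tvec'],float),c['K'],c['dist_coeffs'])[0].ravel())
for u in(307,329):
  for v in(280,290,298,302,304,306,308,312,320,340,360):
    P=pts(c,[[u,v]])[0]; print(u,v,c['img'][v,u],'sash',np.round(P@Rs,4),'tool',np.round(T.T@(P-s['tcp_pos']),4))
```

```text
t 10.57 q [-0.96 -0.03  2.36  1.44  1.57 -0.67] p [ 0.5357 -0.0066  0.2236] F [ 0.7  0.1 -0.3]
[[ 0.135  0.633  0.762]
 [-0.019 -0.767  0.641]
 [ 0.991 -0.101 -0.092]]
tcp px [321.04268904 296.91429123]
307 280 [137  53  17] sash [ 0.4829 -0.0137  0.3219] tool [ 0.0089 -0.006  -0.0019]
307 290 [179  76  24] sash [ 0.4793 -0.0168  0.3194] tool [ 0.0066 -0.0059 -0.0067]
307 298 [179  75  22] sash [ 0.4757 -0.0199  0.3179] tool [ 0.0053 -0.0058 -0.0116]
307 302 [171  70  26] sash [ 0.4753 -0.0202  0.3164] tool [ 0.0039 -0.0058 -0.0122]
307 304 [161 127 120] sash [ 0.4638 -0.0299  0.3226] tool [ 0.0107 -0.0054 -0.0268]
307 306 [165 168 168] sash [ 0.4637 -0.03    0.3219] tool [ 0.0099 -0.0054 -0.0271]
307 308 [167 171 171] sash [ 0.4621 -0.0313  0.322 ] tool [ 0.0102 -0.0053 -0.0291]
307 312 [167 171 171] sash [ 0.4593 -0.0337  0.3223] tool [ 0.0106 -0.0052 -0.0328]
307 320 [167 171 170] sash [ 0.4544 -0.0378  0.3225] tool [ 0.0111 -0.0051 -0.0392]
307 340 [167 171 170] sash [ 0.4457 -0.0451  0.3214] tool [ 0.0105 -0.0048 -0.0506]
307 360 [135 138 138] sash [ 0.4382 -0.0515  0.3205] tool
[... 250 characters left out ...]
ol [ 0.0072  0.003  -0.0152]
329 302 [183  77  27] sash [ 0.4767 -0.0302  0.3189] tool [ 0.0065  0.0029 -0.0172]
329 304 [169 129 120] sash [ 0.4686 -0.0363  0.3228] tool [ 0.0108  0.0027 -0.0272]
329 306 [166 169 169] sash [ 0.4675 -0.0372  0.3227] tool [ 0.0108  0.0026 -0.0286]
329 308 [167 171 171] sash [ 0.4667 -0.0378  0.3224] tool [ 0.0105  0.0026 -0.0296]
329 312 [167 170 170] sash [ 0.4643 -0.0396  0.3223] tool [ 0.0105  0.0025 -0.0326]
329 320 [168 171 171] sash [ 0.4593 -0.0434  0.3224] tool [ 0.011   0.0024 -0.0389]
329 340 [167 170 170] sash [ 0.4505 -0.0502  0.3211] tool [ 0.0102  0.0021 -0.05  ]
329 360 [138 140 141] sash [ 0.4422 -0.0565  0.3205] tool [ 0.01    0.0018 -0.0604]
```

The wrist view shows the fingertips at (317,303) in front of the nose, drawn over the lip. The visible finger ends about 27 mm short of the stated TCP, so I had been pushing on the nose's lower rounding. I measure the finger parts and replan deeper with less yaw.

Run:
```python
from meas import *
s,T=st(); c=snap("wrist"); r=c['range_z']
for u,v in((317,315),(290,330),(348,330),(290,370),(348,370),(395,378),(412,380),(430,384),(440,395),(375,400),(470,410),(265,450),(370,440),(500,440)):
    P=pts(c,[[u,v]])[0]; print((u,v),c['img'][v,u],'tool',np.round(T.T@(P-s['tcp_pos']),3),round(float(r[v,u]),3))
q0=s['q']
for yd in(15,20,25,30,40):
  for y in(-.08,-.04,0):
    yaw,pit=np.radians([yd,5]); zt=np.array([np.cos(yaw)*np.cos(pit),np.sin(yaw)*np.cos(pit),-np.sin(pit)])
    xt=zs-(zs@zt)*zt; xt/=np.linalg.norm(xt); Rq=np.c_[xt,np.cross(zt,xt),zt]
    out=[]
    for xs_,ss in((.455,.29),(.493,.29),(.493,.315)): # tip end location
        t=Rs@[xs_,y,ss]+Rq@[0,0,.025]-Rq[:,0]*.0
        m=ik(t,Rq,q0); out.append('%.0e q3 %.2f q2 %.2f'%(m.cost,m.x[2],m.x[1]))
    print(yd,y,out)
```

```text
t 10.62 q [-0.96 -0.03  2.36  1.44  1.57 -0.67] p [ 0.5357 -0.0066  0.2236] F [ 0.  -0.7  0. ]
[[ 0.135  0.633  0.762]
 [-0.019 -0.767  0.641]
 [ 0.991 -0.101 -0.092]]
(317, 315) [47 45 47] tool [ 0.011 -0.002 -0.035] 0.147
(290, 330) [54 52 49] tool [ 0.007 -0.011 -0.039] 0.145
(348, 330) [53 51 48] tool [ 0.006  0.009 -0.038] 0.146
(290, 370) [53 50 48] tool [ 0.013 -0.009 -0.069] 0.115
(348, 370) [54 49 48] tool [ 0.013  0.007 -0.069] 0.114
(395, 378) [88 92 96] tool [ 0.012  0.019 -0.072] 0.112
(412, 380) [54 52 50] tool [ 0.013  0.023 -0.074] 0.11
(430, 384) [53 50 49] tool [ 0.011  0.028 -0.073] 0.111
(440, 395) [53 51 48] tool [ 0.011  0.029 -0.078] 0.107
(375, 400) [54 52 50] tool [ 0.011  0.013 -0.079] 0.105
(470, 410) [54 52 51] tool [ 0.011  0.036 -0.083] 0.102
(265, 450) [53 51 49] tool [ 0.016 -0.012 -0.1  ] 0.084
(370, 440) [37 34 33] tool [ 0.015  0.009 -0.097] 0.088
(500, 440) [53 49 48] tool [ 0.011  0.039 -0.092] 0.093
15 -0.08 ['1e-03 q3 2.50 q2 -0.02', '6e-04 q3 2.50 q2 -0.03', '7e-04 q3 2.50 q2 -0.13']
15 -0.04 ['3e-03 q3 2.50 q2 0.04', '1e-03 q3 2.50 q2 0.01', '
[... 436 characters left out ...]
 2.48 q2 -0.14']
25 -0.04 ['5e-04 q3 2.50 q2 -0.06', '8e-05 q3 2.50 q2 -0.07', '1e-04 q3 2.50 q2 -0.15']
25 0 ['1e-03 q3 2.50 q2 -0.02', '5e-04 q3 2.50 q2 -0.04', '6e-04 q3 2.50 q2 -0.13']
30 -0.08 ['6e-28 q3 2.45 q2 -0.06', '1e-26 q3 2.39 q2 0.03', '5e-25 q3 2.39 q2 -0.05']
30 -0.04 ['6e-05 q3 2.50 q2 -0.09', '7e-23 q3 2.47 q2 -0.05', '9e-18 q3 2.47 q2 -0.14']
30 0 ['5e-04 q3 2.50 q2 -0.06', '6e-05 q3 2.50 q2 -0.07', '8e-05 q3 2.50 q2 -0.16']
40 -0.08 ['3e-30 q3 2.28 q2 0.11', '3e-28 q3 2.22 q2 0.18', '3e-28 q3 2.22 q2 0.12']
40 -0.04 ['4e-20 q3 2.37 q2 0.03', '1e-28 q3 2.30 q2 0.11', '4e-21 q3 2.30 q2 0.04']
40 0 ['1e-20 q3 2.45 q2 -0.05', '5e-29 q3 2.37 q2 0.05', '2e-29 q3 2.38 q2 -0.03']
```

```bash
python3 -m crank '[[[0.0002,-0.0025,-0.0031],[0,0,0],-1],[[0.0002,-0.0025,-0.0031],[0,0,0],-1],[[0.0002,-0.0025,-0.0031],[0,0,0],-1],[[-0.005,0,-0.0002],[0,0,0],-1],[[-0.005,0,-0.0002],[0,0,0],-1],[[-0.005,0,-0.0002],[0,0,0],-1],[[-0.005,0,-0.0002],[0,0,0],-1],[[-0.005,0,-0.0002],[0,0,0],-1],[[-0.001,0,0],[0,0,0],-1],[[0,0,0],[0,0,0],-1],[[-0.0002,0.0025,0.0031],[0,0,0],-1],[[-0.0002,0.0025,0.0031],[0,0,0],-1],[[-0.0002,0.0025,0.0031],[0,0,0],-1],[[-0.0002,0.0025,0.0031],[0,0,0],-1],[[-0.0002,0.0025,0.0031],[0,0,0],-1],[[-0.0002,0.0025,0.0031],[0,0,0],-1],[[-0.0002,0.0025,0.0031],[0,0,0],-1],[[-0.0002,0.0025,0.0031],[0,0,0],-1],[[0,0,0],[0,0,0],-1]]'
python3 - <<'E'
from meas import *
s,T=st(); print("tcp sash",s['tcp_pos']@Rs, 'F sash',s['force']@Rs)
c=snap("wrist"); cv2.imwrite("pics/w9.png",c['img']); lip(c,(0,0,640,480))
for v in(290,300,310,320,330): P=pts(c,[[329,v]])[0]; print(v,c['img'][v,329],'sash',np.round(P@Rs,4),'tool',np.round(T.T@(P-s['tcp_pos']),4))
E
```

```text
clock: 12.25
tcp_pos: [0.5516, -0.0064, 0.1943]
ee_rot: [0.706, 0.217, 0.621, -0.263]
force: [0.0, 0.5, -0.2]
opening: 0.0003
grasp_force: 0.0
t 12.25 q [-0.93  0.1   2.32  1.47  1.54 -0.75] p [ 0.5516 -0.0064  0.1943] F [ 0.   0.5 -0.2]
[[ 0.135  0.633  0.762]
 [-0.019 -0.767  0.641]
 [ 0.991 -0.101 -0.092]]
tcp sash [ 0.509253   -0.01713791  0.28709539] F sash [ 0.09108216  0.46219177 -0.21446354]
 lip y -0.15 n 13316 nose x 0.4732  nose s 0.3147  bottom(1%) 0.1969 top 0.3228 ymax -0.1000
 lip y -0.10 n 14430 nose x 0.4734  nose s 0.3149  bottom(1%) 0.3098 top 0.3229 ymax -0.0500
 lip y -0.05 n 7678 nose x 0.4737  nose s 0.3151  bottom(1%) 0.1965 top 0.3229 ymax -0.0000
 lip y 0.00 n 4793 nose x 0.4737  nose s 0.3151  bottom(1%) 0.1565 top 0.3228 ymax 0.0500
 lip y 0.05 n 4002 nose x 0.4738  nose s 0.3151  bottom(1%) 0.1531 top 0.1828 ymax 0.1000
 lip y 0.10 n 1698 nose x 0.4737  nose s 0.3153  bottom(1%) 0.3107 top 0.3228 ymax 0.1500
 lip y 0.15 n 1140 nose x 0.4737  nose s 0.3153  bottom(1%) 0.3108 top 0.3230 ymax 0.2000
290 [118  83  74] sash [ 0.4768 -0.0457  0.3089] tool [ 0.0237  0.0021 -0.0422]
300 [137 147 148] sash [0.6761 0.1038 0.1913] tool [-0.1049  0.0095  0.2014]
310 [103 106 105] sash [ 0.4857 -0.0392  0.2965] tool [ 0.0108  0.0025 -0.0318]
320 [103 106 106] sash [ 0.4806 -0.0431  0.2959] tool [ 0.0105  0.0024 -0.0381]
330 [180 183 183] sash [ 0.4756 -0.047   0.2955] tool [ 0.0104  0.0022 -0.0445]
```

```bash
python3 -m crank '[[[0.003,0,0.0001],[0,0,0],-1],[[0.003,0,0.0001],[0,0,0],-1],[[0.002,0,0.0001],[0,0,0],-1],[[0.002,0,0.0001],[0,0,0],-1],[[0.002,0,0.0001],[0,0,0],-1],[[0.002,0,0.0001],[0,0,0],-1],[[0.002,0,0.0001],[0,0,0],-1]]'
python3 - <<'E'
from meas import *
s,T=st(); print("tcp sash",s['tcp_pos']@Rs, 'F sash',s['force']@Rs)
c=snap("wrist"); lip(c,(0,0,640,480))
E
```

```text
clock: 12.88
tcp_pos: [0.5537, -0.0064, 0.2097]
ee_rot: [0.707, 0.217, 0.62, -0.263]
force: [-2.8, -2.8, -4.6]
opening: -0.0002
grasp_force: 2.4
t 12.88 q [-0.92  0.05  2.32  1.47  1.54 -0.7 ] p [ 0.5537 -0.0064  0.2097] F [-2.8 -2.8 -4.6]
[[ 0.136  0.633  0.762]
 [-0.019 -0.768  0.64 ]
 [ 0.99  -0.102 -0.093]]
tcp sash [ 0.50860834 -0.01714968  0.30257996] F sash [-2.02836628 -2.73912977 -5.03005646]
 lip y -0.15 n 14403 nose x 0.4733  nose s 0.3190  bottom(1%) 0.3140 top 0.3269 ymax -0.1000
 lip y -0.10 n 14892 nose x 0.4734  nose s 0.3192  bottom(1%) 0.3141 top 0.3269 ymax -0.0500
 lip y -0.05 n 7867 nose x 0.4737  nose s 0.3194  bottom(1%) 0.3140 top 0.3270 ymax -0.0000
 lip y 0.00 n 4717 nose x 0.4737  nose s 0.3193  bottom(1%) 0.1569 top 0.3270 ymax 0.0500
 lip y 0.05 n 3245 nose x 0.4738  nose s 0.3194  bottom(1%) 0.1531 top 0.3266 ymax 0.1000
 lip y 0.10 n 1883 nose x 0.4736  nose s 0.3194  bottom(1%) 0.3150 top 0.3267 ymax 0.1500
 lip y 0.15 n 1305 nose x 0.4737  nose s 0.3196  bottom(1%) 0.3152 top 0.3269 ymax 0.2000
```

```bash
python3 -m crank '[[[0.002,0,0.0001],[0,0,0],-1],[[0.002,0,0.0001],[0,0,0],-1],[[0.002,0,0.0001],[0,0,0],-1],[[0.001,0,0],[0,0,0],-1],[[0.001,0,0],[0,0,0],-1],[[0,0,0],[0,0,0],-1],[[0,0,0],[0,0,0],-1]]'
python3 - <<'E'
from meas import *
s,T=st(); print("tcp sash",s['tcp_pos']@Rs, 'F sash',s['force']@Rs)
for n in("wrist","side"):
    c=snap(n); lip(c,(0,0,640,480) if n=="wrist" else (230,150,340,330))
    if n=="wrist": measure(c,(0,0,110,230)); cv2.imwrite("pics/w10.png",c['img'])
E
```

```text
clock: 13.52
tcp_pos: [0.5552, -0.0063, 0.2183]
ee_rot: [0.706, 0.217, 0.621, -0.263]
force: [-0.7, -1.7, -2.4]
opening: -0.0001
grasp_force: 1.3
t 13.52 q [-0.92  0.03  2.32  1.47  1.54 -0.68] p [ 0.5552 -0.0063  0.2183] F [-0.7 -1.7 -2.4]
[[ 0.135  0.633  0.762]
 [-0.019 -0.767  0.641]
 [ 0.991 -0.101 -0.091]]
tcp sash [ 0.50859703 -0.01709361  0.31134856] F sash [-0.33401054 -1.72983198 -2.44726027]
 lip y -0.15 n 14364 nose x 0.4733  nose s 0.3278  bottom(1%) 0.3228 top 0.3356 ymax -0.1000
 lip y -0.10 n 14888 nose x 0.4734  nose s 0.3279  bottom(1%) 0.3228 top 0.3357 ymax -0.0500
 lip y -0.05 n 7885 nose x 0.4737  nose s 0.3281  bottom(1%) 0.3224 top 0.3358 ymax -0.0000
 lip y 0.00 n 4872 nose x 0.4737  nose s 0.3281  bottom(1%) 0.1567 top 0.3358 ymax 0.0500
 lip y 0.05 n 3466 nose x 0.4738  nose s 0.3282  bottom(1%) 0.1535 top 0.3353 ymax 0.1000
 lip y 0.10 n 1873 nose x 0.4737  nose s 0.3281  bottom(1%) 0.3239 top 0.3355 ymax 0.1500
 lip y 0.15 n 1307 nose x 0.4737  nose s 0.3283  bottom(1%) 0.3240 top 0.3357 ymax 0.1999
green n 251 [[0.5062, 0.2742, 0.3175], [0.5071, 0.2932, 0.3283], [0.5123, 0.3101, 0.3325]]
tip s [0.5083 0.2744 0.3273]
 y< 0.268 0 mid s None
 y< 0.275 8 mid s 0.3272567550498554
 y< 0.285 82 mid s 0.32918178051672053
tip px [ 55 186] ray on plane [0.5071 0.2619 0.3299]
 lip y -0.15 n 443 nose x 0.4768  nose s 0.3292  bottom(1%) 0.3256 top 0.3349 ymax -0.1000
 lip y -0.10 n 432 nose x 0.4764  nose s 0.3293  bottom(1%) 0.3250 top 0.3348 ymax -0.0500
 lip y -0.05 n 421 nose x 0.4766  nose s 0.3289  bottom(1%) 0.3245 top 0.3347 ymax -0.0001
 lip y 0.00 n 406 nose x 0.4767  nose s 0.3290  bottom(1%) 0.3256 top 0.3342 ymax 0.0500
 lip y 0.05 n 394 nose x 0.4767  nose s 0.3291  bottom(1%) 0.3251 top 0.3348 ymax 0.0997
 lip y 0.10 n 380 nose x 0.4769  nose s 0.3297  bottom(1%) 0.3258 top 0.3345 ymax 0.1500
 lip y 0.15 n 372 nose x 0.4767  nose s 0.3297  bottom(1%) 0.3256 top 0.3347 ymax 0.1999
```

View pics/w10.png

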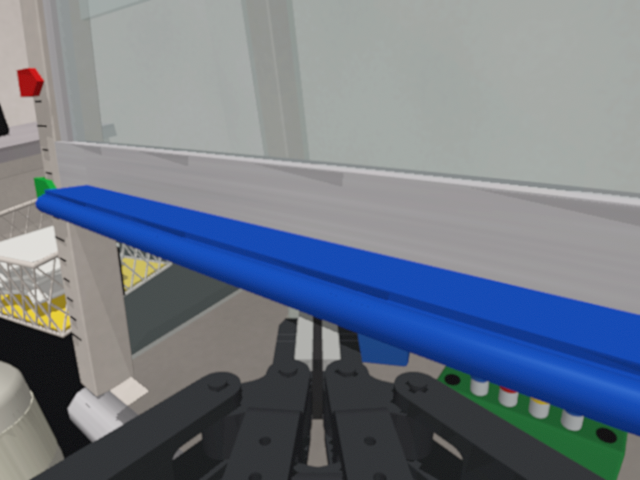

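The wrist view shows the lip's left end at (40,203) now covering the green clip at (44,187). The window is level with the green arrow to within about a millimetre, so I lower the fingers and withdraw.

```bash
python3 -m crank '[[[-0.002,0,-0.0001],[0,0,0],-1],[[-0.003,0,-0.0001],[0,0,0],-1],[[-0.004,0,-0.0002],[0,0,0],-1],[[-0.005,0,-0.0002],[0,0,0],-1],[[-0.005,0,-0.0002],[0,0,0],-1],[[-0.005,0,-0.0002],[0,0,0],-1],[[0,0,0],[0,0,0],-1],[[0.0003,-0.005,-0.0062],[0,0,0],-1],[[0.0003,-0.005,-0.0062],[0,0,0],-1],[[0.0003,-0.005,-0.0062],[0,0,0],-1],[[0.0003,-0.005,-0.0062],[0,0,0],-1],[[0.0003,-0.005,-0.0062],[0,0,0],-1],[[0,0,-0.008],[0,0,0],-1],[[0,0,-0.008],[0,0,0],-1],[[0,0,-0.008],[0,0,0],-1],[[0,0,-0.008],[0,0,0],-1],[[0,0,-0.008],[0,0,0],-1],[[0,0,-0.008],[0,0,0],-1],[[0,0,0],[0,0,0],-1]]'
python3 - <<'E'
from meas import *
s,T=st(); print("tcp sash",s['tcp_pos']@Rs, 'F sash',s['force']@Rs)
for n in("wrist","side"):
    c=snap(n); lip(c,(0,0,640,480) if n=="wrist" else (230,150,340,330))
    if n=="wrist": measure(c,(0,0,200,230)); cv2.imwrite("pics/w11.png",c['img'])
E
```

```text
clock: 15.2
tcp_pos: [0.4747, -0.0392, 0.2057]
ee_rot: [0.706, 0.217, 0.621, -0.262]
force: [-0.4, -0.3, 0.6]
opening: 0.0001
grasp_force: 0.0
t 15.2 q [-1.17  0.    2.39  1.29  1.7  -0.75] p [ 0.4747 -0.0392  0.2057] F [-0.4 -0.3  0.6]
[[ 0.135  0.632  0.763]
 [-0.019 -0.768  0.64 ]
 [ 0.991 -0.101 -0.092]]
tcp sash [ 0.43095741 -0.04844001  0.28489587] F sash [-0.47228135 -0.29073578  0.54502069]
 lip y -0.15 n 6726 nose x 0.4730  nose s 0.3270  bottom(1%) 0.3222 top 0.3357 ymax -0.1000
 lip y -0.10 n 4195 nose x 0.4731  nose s 0.3270  bottom(1%) 0.3222 top 0.3356 ymax -0.0500
 lip y -0.05 n 2736 nose x 0.4734  nose s 0.3273  bottom(1%) 0.3221 top 0.3354 ymax -0.0001
 lip y 0.00 n 1865 nose x 0.4734  nose s 0.3272  bottom(1%) 0.3222 top 0.3354 ymax 0.0500
 lip y 0.05 n 1312 nose x 0.4733  nose s 0.3270  bottom(1%) 0.3226 top 0.3354 ymax 0.1000
 lip y 0.10 n 960 nose x 0.4734  nose s 0.3272  bottom(1%) 0.3226 top 0.3356 ymax 0.1500
 lip y 0.15 n 724 nose x 0.4734  nose s 0.3273  bottom(1%) 0.3225 top 0.3358 ymax 0.2000
green n 345 [[0.5059, 0.2756, 0.3119], [0.5068, 0.291, 0.3228], [0.5103, 0.3098, 0.3321]]
tip s [0.5073 0.2754 0.3263]
 y< 0.268 0 mid s None
 y< 0.275 4 mid s 0.32135066407378876
 y< 0.285 116 mid s 0.32180144013041034
tip px [119 147] ray on plane [0.5068 0.2673 0.3287]
 lip y -0.15 n 444 nose x 0.4764  nose s 0.3295  bottom(1%) 0.3253 top 0.3349 ymax -0.1000
 lip y -0.10 n 427 nose x 0.4767  nose s 0.3301  bottom(1%) 0.3263 top 0.3348 ymax -0.0500
 lip y -0.05 n 418 nose x 0.4767  nose s 0.3294  bottom(1%) 0.3254 top 0.3345 ymax -0.0000
 lip y 0.00 n 405 nose x 0.4765  nose s 0.3290  bottom(1%) 0.3265 top 0.3345 ymax 0.0497
 lip y 0.05 n 392 nose x 0.4766  nose s 0.3290  bottom(1%) 0.3259 top 0.3347 ymax 0.0994
 lip y 0.10 n 380 nose x 0.4769  nose s 0.3290  bottom(1%) 0.3250 top 0.3346 ymax 0.1499
 lip y 0.15 n 371 nose x 0.4768  nose s 0.3297  bottom(1%) 0.3249 top 0.3344 ymax 0.1999
```

View pics/w11.png

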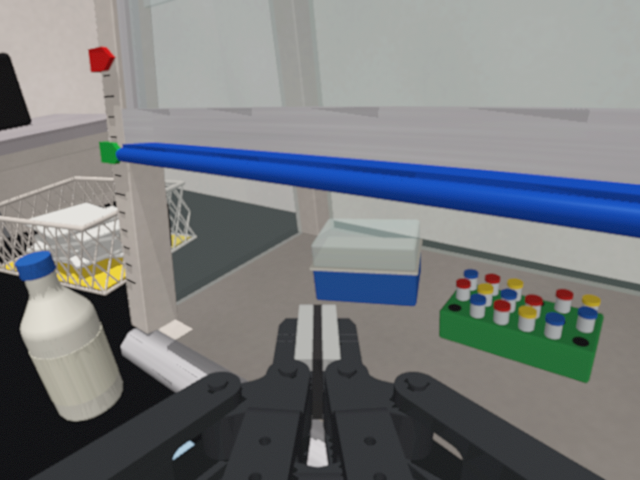

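The wrist view shows the fingers clear at (317,305). The lip's left end, at (120,153), is level with the green clip at (110,153) and well below red at (100,60). The bottle, tip box and tube rack are undisturbed. The window has held its height to within 0.2 mm since release, so I hand in.

```bash
python3 -c "
from plant import arm
print(arm.sign_off())"
```

```text
the job is handed in; nothing more can be done
None
```

I raised the window until its bottom edge was level with the green arrow (within about 1 mm by camera) and well below the red. The fingers are clear and it held there, handed in at about 15 s. The first push slid off the lip's rounded nose, so I set the fingers deeper and finished from below.

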